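# Feed brass slugs through the sprung flap

### The job

Pick up the aluminium chute with its four brass slugs lying in it, lay its nose over the feeder's sill and tip it, leaning it lightly but steadily on the sill as it holds the brass flap well open, so that all four slugs slide into the catch box; never force it against the feeder. Then let the flap close and set the empty chute back down flat, roughly in the middle of its grey mat, without disturbing the other things on the bench.

Things in the scene. Friction and masses are not known exactly. Their poses are not given: they have to be found in the camera images.
- chute: straight aluminium trough, 170 long, 28 wide, 24 high, floor and walls 3 thick, 0.12 to 0.21 kg. Two orange ears (40 long along x, outsides 28 apart in y, tops 48 above the underside) stand on its side walls: grip it across them. Origin: centre of the flat underside below the ears; z up; the rear (closed) is at x = 75, the nose at x = -95. It starts on the mat, nose roughly towards the robot
- chute_nose (a point): middle of the lower edge of the chute's open nose (no lip), 95 from the chute's origin along its -x, on the underside; same axes as the chute
- slug1: polished brass slug, upright disc 14 across, 11 tall, 14 g, origin at the centre of its underside; one of four in single file in the rear half of the chute. On the chute or the flap the slugs begin to slide at a tilt of 15 to 24 degrees
- slug2: second slug, the same
- slug3: third slug, the same
- slug4: fourth slug, the same
- feeder: fixed clear catch box, x -70 to 50, y -42 to 42, 82 high; origin on the bench, z up. On it a green head, set by hand and locked (firm under 50 N). ITS HEIGHT IS NOT MEASURED: the top of its sill and deck is 90 to 150 above the bench; feel for it. The bare steel sill covers x 20 to 45; the opening x -33 to 20, 36 wide, is closed by the flap; a backstop 22 high stands at x -40
- sill_foot (a point): point on the bench straight below the middle of the sill's edge where the flap is hinged (feeder's x = 20, y = 0); feeder's axes. The chute comes over the sill along -x, nose first, between two yellow rails, 36 apart inside, 8 high, x -58 to 20 from this point. A light lean on the sill is 3 to 10 N; the contact is stiff, some 10 N per mm
- flap (a joint): angle of the brass flap (50 long, 33 wide) in rad: 0 = closed, 1 mm below the sill's top; hinged on the sill's edge, free end swings down, stop at 0.95. Spring: 0.03 N m closed, 0.06 at 0.9 rad: it bears the slugs shut and presses a nose 42 past the edge with only 1 to 1.5 N. A chute leaning on the sill's edge holds it open at about the chute's own tilt
- mat: fixed grey felt mat, 230 x 130, 4 thick, origin at the centre of its underside; the chute starts on it, parallel to its x to within 0.1 rad, and goes back on it
- ringblank: bystander: steel ring blank 24 across, 6 high, lying on the mat behind the chute
- graver: bystander: wooden-handled graver, 150 long, lying on the bench in the middle
- jar: bystander: white jar 48 across, 45 high
- hammer: bystander: small hammer, 200 long
- mandrel: bystander: steel rod 20 across, 200 long, lying at the back
- bangle: bystander: brass bangle 72 across, 10 high
There are look-alikes about, which are no part of the job. What is meant by the chute is not green, and is the smaller of those in its own colour.

How it is judged:
By the outcome, as a careful person would: the job done as asked, in the order asked, and still so for the second after the job is handed in, with the robot touching nothing.
It also fails if it takes over 72 s, if anything falls off the work surface, if the arm or the gripper's body presses on something with over 40 N, if the wrist force passes 120 N, or if a joint passes its speed limit or range.

### The arm

A 6-joint arm with a two-finger parallel gripper is mounted at the origin on the work surface. World frame = base frame: x ahead of the robot, y to its left, z up, the work surface at z = 0. Lengths are in m, angles in rad, forces in N, time in s.
With the tool pointing down it reaches from about 0.35 to 0.85 m from the base axis. Payload 8.1 kg.
Tool frame: the origin (TCP) lies at the very end of the fingers, on their centre line; the grasp point (between the pads) lies 19 mm behind it; x points along the fingers, y is the direction in which the jaws open and shut, and the axes are right-handed (so a half turn about x gives the same grasp; the last joint's range is limited). The gripper opens to 93 mm and grips with 3 to 60 N. Pads are 15 mm wide; open, the fingers measure 128 mm over their backs; the gripper's body (75 mm by 188 mm) begins 65 mm behind the grasp point.
Start: joints at [1.05, 0.13, 1.488, -0, 1.523, -0.085], TCP at [0.253, 0.544, 0.219] pointing down, gripper open.
Joint ranges: [-2.96, 2.96], [-0.89, 2.26], [0.02, 2.5], [-1.34, 4.48], [0, 2.73], [-2.66, 2.66]. Speed limits (rad/s): [2.39, 2.39, 2.79, 3.14, 3.14, 3.14].

### API

Orientations are given as a unit quaternion [x, y, z, w].
In Python, from workcell import env gives the robot as it stands.
- The arm moves only by the tool play_rows, never from a script. Its argument "moves" is a list of rows, each a list of 7 numbers: the shift along the tool's x, y, z normalised to -1 to 1, where 1 is 30 cm, then the turn, a rotation vector about the tool's x, y, z normalised to -1 to 1, where 1 is 30 degrees, then the opening, from -1 (shut) to 1 (fully open), so that 0 is half open. In form: [[dx, dy, dz, ax, ay, az, jaw], ...]. A call has exactly 8 rows; each row is the pose to reach, as a shift and turn from the pose measured when the call began, along the tool's axes at that moment; what a row does not reach only later rows make up. A row lasts 1/12 s, in which the tool goes at most 41.7 mm and 7.16 degrees, less where a joint would pass 70% of its speed; a pose out of reach is approached as far as the arm can. A call with a number of a shift or a turn outside -1 to 1 is refused whole. A call with a gripper value outside its range is refused whole. The fingers move at their own pace and stop on an object; "force" is the grip in N (left out, the last holds). Time passes only in rows, so rows that repeat a pose let the fingers close, or fill a call up. It gives the time, the measured TCP pose, the force and the opening at its end, in the units of the state.
- env.read_state(): the state, without advancing time (a new reading comes with each control period).
- env.grab_frame(name): name is "scene" or "top" or "wrist"; returns the picture (384x512x3 uint8, red, green, blue); there is no depth.
- env.get_calibration(name): a dict with "vertical_fov" (degrees; the focal length in pixels is half the picture's height over the tangent of half this angle, whatever the lens; pixels are square), "cx", "cy" (the principal point, pixels), "rvec" (rotation vector, rad) and "tvec" (3), from world to camera coordinates, as OpenCV has them. Camera axes: x right, y down, z forward; pixel columns grow to the right and rows downward; lengths in m; the calibration is good to about 2 mm. The wrist camera is an equidistant fisheye: a pixel r from the principal point sees the ray r / f radians off the axis. A picture is of the moment at which its call begins: read the wrist's pose just before it. get_calibration takes no time and is no camera call; for the wrist camera it gives the pose at the moment of the call.
- env.finish_job(): hands the job in, once; it reports no verdict.
The state is a dict: "clock": time; "joints": joint angles; "joint_vel": joint speeds; "joint_torque": joint torques, N m; "eef_pos": TCP position; "tcp_rot": TCP orientation; "force": force on the tool from outside, world axes, zero at the start; "torque": the same for the moment, N m; "finger_gap": opening from 0.0 (shut) to 1.0 (fully open).
Only numpy, scipy, OpenCV 4.12 (cv2) and the standard library are available. Lean on these libraries where they do the work, as an engineer would, in place of code of your own. Each camera call takes 0.05 s, during which the arm holds its last target.

## Working session

There is one attempt and no reset: what is moved stays moved. The work goes in short steps, Python scripts to look and compute and a tool call to move; the robot and the scene stay as the last step left them, time stands still between calls to the robot, and variables do not carry over. Pictures are saved under pics/ and viewed, and the job is handed in when it is done.

Besides the shell and the picture viewer there is one more tool, called after ">>>" by a JSON object that holds its "method" and its "body". play_rows: Moves the arm, as the interface text tells. Its arguments: {"type":"object","properties":{"moves":{"type":"array","items":{"type":"array","items":{"type":"number","minimum":-1,"maximum":1}}},"force":{"type":"number"}},"required":["moves"]}

```bash
ls; mkdir -p pics
python3 - <<'E'
from workcell import env
import cv2
print(env.read_state())
for n in ["scene","top","wrist"]:
    c=env.get_calibration(n); print(n,c)
    im=env.grab_frame(n); cv2.imwrite(f"pics/{n}0.png",cv2.cvtColor(im,cv2.COLOR_RGB2BGR))
E
```

```text
pics
{'clock': 0.0, 'joints': array([ 1.04962855e+00,  1.31151650e-01,  1.48925824e+00,  2.10932842e-05,
        1.52299052e+00, -8.54311371e-02]), 'joint_vel': array([ 1.01857721e-03,  8.79923319e-05, -1.43908139e-03,  3.66625580e-04,
       -1.96765412e-04,  4.95901973e-04]), 'joint_torque': array([ 2.02503070e-03, -5.59837461e+01, -4.91766143e+01,  7.68817146e-02,
        3.56843567e-02, -2.84626240e-04]), 'eef_pos': array([0.25295781, 0.5434552 , 0.21760468]), 'tcp_rot': array([ 0.15223285,  0.69058872, -0.15344834,  0.69019272]), 'force': array([ 0.93613844,  0.87600257, -0.54859723]), 'torque': array([0.00628551, 0.04438707, 0.01098455]), 'finger_gap': 1.000101940972993}
scene {'vertical_fov': 54.920295939869426, 'cx': 256.45146439373906, 'cy': 189.35665939754372, 'rvec': array([ 2.4152503 ,  0.87214817, -0.24990242]), 'tvec': array([-0.37240452, -0.2553228 ,  1.23691023])}
top {'vertical_fov': 48.48277433430422, 'cx': 254.3666824019717, 'cy': 191.3638823470243, 'rvec': array([ 2.16907677, -2.15099341,  0.14623761]), 'tvec': array([-0.02443955,  0.53723574,  1.12694621])}
wrist {'vertical_fov': 65.70646984690485, 'cx': 251.37709724610005, 'cy': 191.66727192768323, 'rvec': array([-2.46268977, -1.56956251, -0.19745134]), 'tvec': array([-0.59921168, -0.03031327,  0.39055183])}
```

View pics/scene0.png

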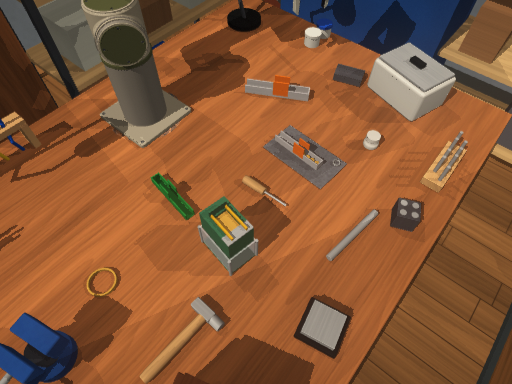

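View pics/top0.png

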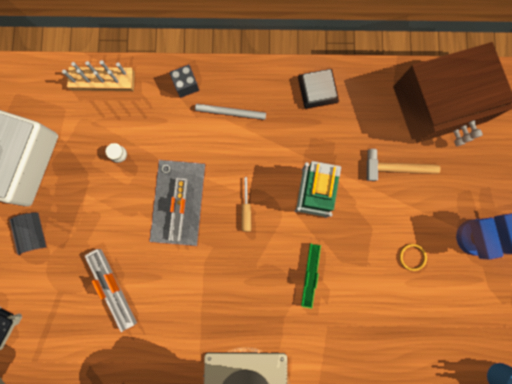

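View pics/wrist0.png

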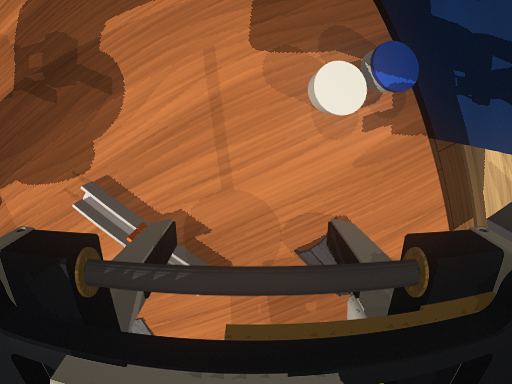

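The pictures show the small grey chute with orange ears on the mat (top ~(178,210)), ring at (166,168), graver at (246,205), green-headed feeder at (320,188), and the large grey chute and the green chute as look-alikes. I'll zoom in.

```bash
cat > h.py <<'E'
import numpy as np, cv2
from scipy.spatial.transform import Rotation as R
from workcell import env
def cal(n):
    c=env.get_calibration(n); f=192/np.tan(np.radians(c['vertical_fov'])/2)
    Rm=cv2.Rodrigues(np.array(c['rvec']))[0]
    return f,c['cx'],c['cy'],Rm,np.array(c['tvec'])
def ray(n,u,v,C=None):
    f,cx,cy,Rm,t=C or cal(n)
    if n=='wrist':
        d=np.array([u-cx,v-cy]);r=np.hypot(*d);th=r/f
        k=np.sin(th)/r if r>1e-9 else 0
        dc=np.array([d[0]*k,d[1]*k,np.cos(th)])
    else: dc=np.array([(u-cx)/f,(v-cy)/f,1.])
    return -Rm.T@t, Rm.T@dc/np.linalg.norm(dc)
def onz(n,u,v,z,C=None):
    o,d=ray(n,u,v,C); return o+d*(z-o[2])/d[2]
def proj(n,P,C=None):
    f,cx,cy,Rm,t=C or cal(n)
    p=Rm@np.asarray(P)+t
    if n=='wrist':
        r=np.hypot(p[0],p[1]);th=np.arctan2(r,p[2]);return np.array([cx+f*th*p[0]/r,cy+f*th*p[1]/r])
    return np.array([cx+f*p[0]/p[2],cy+f*p[1]/p[2]])
def tri(obs):
    A=np.zeros((3,3));b=np.zeros(3)
    for o,d in obs:
        M=np.eye(3)-np.outer(d,d);A+=M;b+=M@o
    x=np.linalg.solve(A,b); return x,[np.linalg.norm((np.eye(3)-np.outer(d,d))@(x-o)) for o,d in obs]
def crop(im,u0,v0,u1,v1,s,name):
    c=im[v0:v1,u0:u1]; c=cv2.resize(c,None,fx=s,fy=s,interpolation=cv2.INTER_CUBIC)
    cv2.imwrite(name,c)
E
python3 - <<'E'
from h import *
t=cv2.imread('pics/top0.png');s=cv2.imread('pics/scene0.png')
a=cv2.resize(t[150:250,140:210],None,fx=5.5,fy=5.5,interpolation=3)
b=cv2.resize(t[150:250,290:350],None,fx=5.5,fy=5.5,interpolation=3)
cv2.imwrite('pics/c1.png',np.hstack([a,b]))
a=cv2.resize(s[115:195,255:355],None,fx=4,fy=4,interpolation=3)
b=cv2.resize(s[190:280,185:270],None,fx=4,fy=4,interpolation=3)[:320]
cv2.imwrite('pics/c2.png',np.hstack([a,b]))
E
```

```text
(no output)
```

View pics/c1.png

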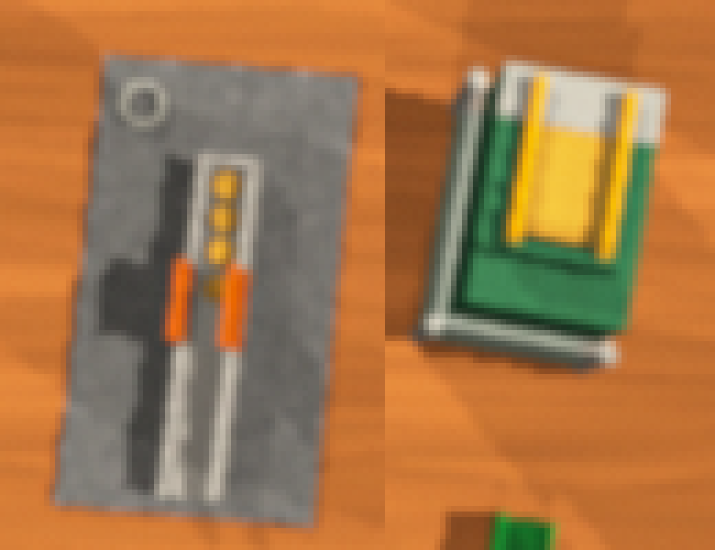

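View pics/c2.png

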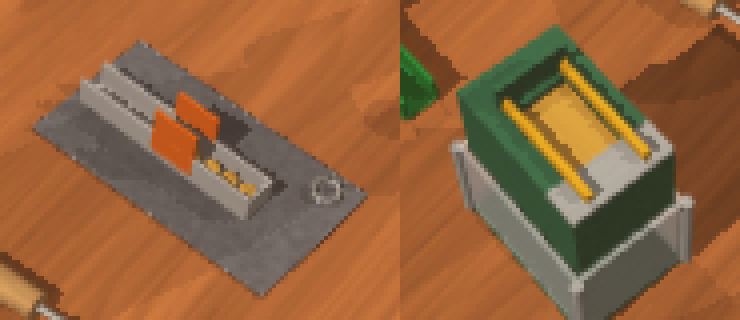

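Run:
```python
from h import *
T=cal('top');S=cal('scene');W=cal('wrist')
s=env.read_state();Rt=R.from_quat(s['tcp_rot'])
f,cx,cy,Rm,t=W
print('tool axes\n',Rt.as_matrix().round(3),'cam pos in tool',Rt.inv().apply(-Rm.T@t-s['eef_pos']).round(4),'cam axis in tool',Rt.inv().apply(Rm.T[:,2]).round(3),'f',f)
def L(x,y):return (140+x/5.5-.4,150+y/5.5-.4)
def Rr(x,y):return (290+(x-385)/5.5-.4,150+y/5.5-.4)
for n,p,z in [('earL',L(178,303),.052),('earR',L(233,307),.052),('rearL',L(197,155),.028),('rearR',L(260,155),.028),('noseL',L(170,500),.028),('noseR',L(215,500),.028),
 ('matTL',L(105,57),.004),('matTR',L(358,75),.004),('matBR',L(315,525),.004),('matBL',L(55,503),.004)]:
    print(n,onz('top',*p,z,T).round(4))
for n,p in [('headTL',Rr(502,60)),('headTR',Rr(668,90)),('headBL',Rr(460,303)),('headBR',Rr(625,332)),('railLt',Rr(540,75)),('railRt',Rr(632,92)),('railLb',Rr(513,245)),('railRb',Rr(606,260))]:
    print(n,onz('top',*p,.12,T).round(4))
# triangulation of head corners: scene crop offset (185,190) x4, start 400
def Sr(x,y):return (185+(x-400)/4-.4,190+y/4-.4)
for n,a,b in [('far-left(y+) corner',Rr(502,60),Sr(672,150)),('far right',Rr(668,90),Sr(578,222)),('near right',Rr(625,332),Sr(460,95)),('near left',Rr(460,303),Sr(560,28))]:
    print(n,tri([ray('top',*a,T),ray('scene',*b,S)]))
```

```text
tool axes
 [[-0.001  0.422  0.907]
 [-0.001  0.907 -0.422]
 [-1.    -0.001 -0.   ]] cam pos in tool [-0.1668  0.0002 -0.0683] cam axis in tool [ 0.968 -0.     0.251] f 297.3186396354542
earL [0.4974 0.1996 0.052 ]
earR [0.4957 0.1729 0.052 ]
rearL [0.5738 0.1969 0.028 ]
rearR [0.5741 0.1655 0.028 ]
noseL [0.4028 0.2048 0.028 ]
noseR [0.4029 0.1828 0.028 ]
matTL [0.6279 0.2498 0.004 ]
matTR [0.6198 0.1203 0.004 ]
matBR [0.3912 0.1366 0.004 ]
matBL [0.4011 0.2666 0.004 ]
headTL [ 0.607  -0.1625  0.12  ]
headTR [ 0.5936 -0.2393  0.12  ]
headBL [ 0.4938 -0.1423  0.12  ]
headBR [ 0.4812 -0.2176  0.12  ]
railLt [ 0.6001 -0.1801  0.12  ]
railRt [ 0.5925 -0.2226  0.12  ]
railLb [ 0.5207 -0.1668  0.12  ]
railRb [ 0.5142 -0.2094  0.12  ]
far-left(y+) corner (array([ 0.60140057, -0.15954643,  0.14471176]), [np.float64(0.0007971905795063455), np.float64(0.0007971905795063601)])
far right (array([ 0.58975352, -0.23101692,  0.14980786]), [np.float64(0.0025974075791925766), np.float64(0.002597407579192635)])
near right (array([ 0.48071429, -0.21177916,  0.14202511]), [np.float64(0.002062088261050767), np.float64(0.002062088261050857)])
near left (array([ 0.49311394, -0.13870315,  0.13946155]), [np.float64(0.0016566530959750394), np.float64(0.0016566530959749226)])
```

```bash
cat >> h.py <<'E'
def Rdown(yaw,tilt=0):
    # tool x down, tool z along heading yaw; tilt: rotation about world-ish y axis (heading frame) positive = raises... R = Rz(yaw) Ry(tilt) R0
    R0=R.from_matrix(np.array([[0,0,1],[0,1,0],[-1,0,0]],float))
    return R.from_euler('z',yaw)*R.from_euler('y',tilt)*R0
def rel(pos,Rg,st=None):
    s=st or env.read_state();Rt=R.from_quat(s['tcp_rot'])
    d=Rt.inv().apply(np.asarray(pos)-s['eef_pos'])/.3
    w=np.degrees((Rt.inv()*Rg).as_rotvec())/30
    print('dist mm',np.linalg.norm(d)*300,'deg',np.linalg.norm(w)*30,'MOVE',np.r_[d,w].round(4).tolist())
def st():
    s=env.read_state()
    print('t',round(s['clock'],2),'p',s['eef_pos'].round(4),'eul(yaw,tilt)',axes(s),'F',s['force'].round(2),'T',s['torque'].round(2),'gap',round(s['finger_gap']*93,1));return s
def axes(s):
    # inverse of Rdown, zyx euler
    R0=R.from_matrix(np.array([[0,0,1],[0,1,0],[-1,0,0]],float))
    return (R.from_quat(s['tcp_rot'])*R0.inv()).as_euler('ZYX').round(4)
E
python3 - <<'E'
from h import *
st()
rel([.39,.19,.26],Rdown(-.075))
E
```

```text
t 0.15 p [0.253  0.5435 0.2178] eul(yaw,tilt) [-4.358e-01  1.000e-04 -1.500e-03] F [ 0.23  0.74 -0.48] T [ 0.01 -0.    0.01] gap 93.0
dist mm 381.4735092833144 deg 20.673977642898304 MOVE [-0.1395, -0.8758, 0.9113, -0.6891, -0.0007, 0.0027]
```

>>> {"method": "play_rows", "body": {"moves": [[-0.1,-0.6,0.6,-0.4,0,0,1],[-0.14,-0.876,0.911,-0.689,0,0,1],[-0.14,-0.876,0.911,-0.689,0,0,1],[-0.14,-0.876,0.911,-0.689,0,0,1],[-0.14,-0.876,0.911,-0.689,0,0,1],[-0.14,-0.876,0.911,-0.689,0,0,1],[-0.14,-0.876,0.911,-0.689,0,0,1],[-0.14,-0.876,0.911,-0.689,0,0,1]]}}

```text
clock: 0.82
eef_pos: [0.3722, 0.2336, 0.2549]
tcp_rot: [0.026, 0.707, -0.027, 0.706]
force: [1.0, 0.5, 0.5]
finger_gap: 0.996
```

Run:
```python
from h import *
st();rel([.39,.19,.26],Rdown(-.075))
```

```text
t 0.82 p [0.3722 0.2336 0.2549] eul(yaw,tilt) [-0.0746  0.0005 -0.0013] F [0.96 0.47 0.53] T [ 0.06  0.03 -0.01] gap 92.6
dist mm 47.39484827243359 deg 0.08179777706331282 MOVE [-0.0168, -0.1407, 0.0699, 0.0008, -0.001, 0.0024]
```

>>> {"method": "play_rows", "body": {"moves": [[-0.017,-0.14,0.07,0,0,0,1],[-0.017,-0.14,0.07,0,0,0,1],[-0.017,-0.14,0.07,0,0,0,1],[-0.017,-0.14,0.07,0,0,0,1],[-0.017,-0.14,0.07,0,0,0,1],[-0.017,-0.14,0.07,0,0,0,1],[-0.017,-0.14,0.07,0,0,0,1],[-0.017,-0.14,0.07,0,0,0,1]]}}

```text
clock: 1.48
eef_pos: [0.3895, 0.1912, 0.2598]
tcp_rot: [0.025, 0.707, -0.026, 0.706]
force: [0.1, -0.3, 0.7]
finger_gap: 0.999
```

Run:
```python
from h import *
import pickle
st(); pickle.dump((cal('wrist'),env.read_state()),open('w1.pkl','wb'))
im=env.grab_frame('wrist'); im=cv2.cvtColor(im,cv2.COLOR_RGB2BGR);cv2.imwrite('pics/w1.png',im)
```

```text
t 1.48 p [0.3895 0.1912 0.2598] eul(yaw,tilt) [-0.0724  0.0011 -0.0014] F [ 0.15 -0.3   0.68] T [ 0.01  0.02 -0.02] gap 92.9
```

View pics/w1.png

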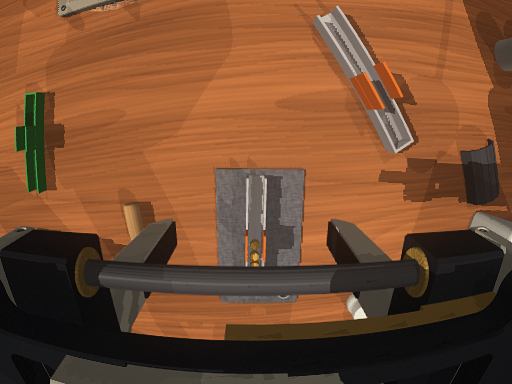

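Run:
```python
from h import *
rel([.56,.187,.20],Rdown(-.075))
```

```text
dist mm 180.6353520768765 deg 0.1583985385094489 MOVE [0.1989, 0.0283, 0.5676, 0.0042, -0.0018, 0.0026]
```

>>> {"method": "play_rows", "body": {"moves": [[0.2,0.028,0.568,0,0,0,1],[0.2,0.028,0.568,0,0,0,1],[0.2,0.028,0.568,0,0,0,1],[0.2,0.028,0.568,0,0,0,1],[0.2,0.028,0.568,0,0,0,1],[0.2,0.028,0.568,0,0,0,1],[0.2,0.028,0.568,0,0,0,1],[0.2,0.028,0.568,0,0,0,1]]}}

```text
clock: 2.2
eef_pos: [0.5595, 0.1875, 0.2003]
tcp_rot: [0.025, 0.707, -0.026, 0.706]
force: [0.2, -0.7, 0.2]
finger_gap: 1.001
```

Run:
```python
from h import *
import pickle
st(); pickle.dump((cal('wrist'),env.read_state()),open('w2.pkl','wb'))
im=env.grab_frame('wrist'); im=cv2.cvtColor(im,cv2.COLOR_RGB2BGR);cv2.imwrite('pics/w2.png',im)
cv2.imwrite('pics/w2z.png',cv2.resize(im[0:280,150:350],None,fx=2.1,fy=2.1,interpolation=3))
```

```text
t 2.2 p [0.5595 0.1875 0.2003] eul(yaw,tilt) [-0.0722  0.0009 -0.0011] F [ 0.21 -0.75  0.18] T [0.07 0.01 0.  ] gap 93.1
```

View pics/w2z.png

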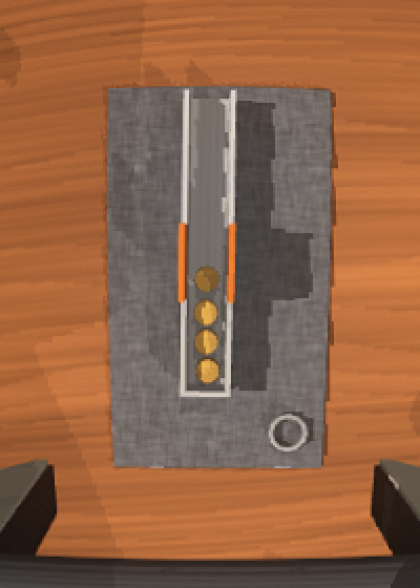

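Run:
```python
from h import *
import pickle
C,s=pickle.load(open('w2.pkl','rb'))
im=cv2.imread('pics/w2.png');hsv=cv2.cvtColor(im,cv2.COLOR_BGR2HSV)
roi=np.zeros(im.shape[:2],bool);roi[95:155,225:270]=1
m=((hsv[...,0]<14)&(hsv[...,1]>190)&(hsv[...,2]>150)&roi).astype(np.uint8)
n,l,stt,cen=cv2.connectedComponentsWithStats(m)
for i in range(1,n):
    if stt[i,4]>20: print(stt[i],cen[i])
def Z(x,y):return (150+(x+.5)/2.1-.5,(y+.5)/2.1-.5)
def show(n,x,y,z):
    p=onz('wrist',*Z(x,y),z,C);print(n,p.round(4));return p
for n,x,y,z in [('earL mid',182.5,263,.052),('earR mid',231.5,263,.052),('rearL',180,396,.028),('rearR',231,396,.028),('noseL out',182,90,.028),('noseR out',237,90,.028),('ear near end',231,301,.052),('ear far end',231,225,.052),
 ('mat',106,87,.004),('mat',335,91,.004),('mat',115,466,.004),('mat',323,466,.004),('ring',288,433,.01),('slug',208,279,.018),('slug',207,372,.018)]: show(n,x,y,z)
```

```text
[235 107   3  37 101] [236.06930693 125.76237624]
[258 107   4  37 103] [259.73786408 124.14563107]
earL mid [0.4992 0.1759 0.052 ]
earR mid [0.501  0.2003 0.052 ]
rearL [0.5734 0.1672 0.028 ]
rearR [0.5754 0.1957 0.028 ]
noseL out [0.4042 0.1813 0.028 ]
noseR out [0.4064 0.2108 0.028 ]
ear near end [0.5202 0.1988 0.052 ]
ear far end [0.4818 0.2014 0.052 ]
mat [0.3912 0.1365 0.004 ]
mat [0.4029 0.2693 0.004 ]
mat [0.621  0.1208 0.004 ]
mat [0.6304 0.2504 0.004 ]
ring [0.6052 0.2286 0.01  ]
slug [0.51   0.1875 0.018 ]
slug [0.5628 0.183  0.018 ]
```

Run:
```python
from h import *
rel([.61,-.07,.28],Rdown(-.15))
```

```text
dist mm 274.10012899823937 deg 4.4730799280633455 MOVE [-0.2631, -0.8443, 0.2295, 0.1491, 0.0005, 0.0016]
```

>>> {"method": "play_rows", "body": {"moves": [[-0.26,-0.84,0.23,0.15,0,0,1],[-0.26,-0.84,0.23,0.15,0,0,1],[-0.26,-0.84,0.23,0.15,0,0,1],[-0.26,-0.84,0.23,0.15,0,0,1],[-0.26,-0.84,0.23,0.15,0,0,1],[-0.26,-0.84,0.23,0.15,0,0,1],[-0.26,-0.84,0.23,0.15,0,0,1],[-0.26,-0.84,0.23,0.15,0,0,1]]}}

```text
clock: 2.92
eef_pos: [0.6108, -0.073, 0.2829]
tcp_rot: [0.054, 0.703, -0.056, 0.707]
force: [0.6, -0.3, 0.4]
finger_gap: 1.0
```

```bash
cat > snap.py <<'E'
from h import *
import pickle,sys
n=sys.argv[1]
st(); pickle.dump((cal('wrist'),env.read_state()),open(n+'.pkl','wb'))
im=env.grab_frame('wrist'); im=cv2.cvtColor(im,cv2.COLOR_RGB2BGR);cv2.imwrite(f'pics/{n}.png',im)
E
python3 snap.py w3; python3 -c "
from h import *
rel([.64,-.20,.27],Rdown(-.16))"
```

```text
t 2.92 p [ 0.6108 -0.073   0.2829] eul(yaw,tilt) [-0.1545 -0.006  -0.0025] F [ 0.64 -0.35  0.4 ] T [0.01 0.01 0.06] gap 93.0
dist mm 133.33691022118316 deg 0.4598783551446244 MOVE [0.0404, -0.4114, 0.1633, 0.0127, 0.0083, 0.0022]
```

View pics/w3.png

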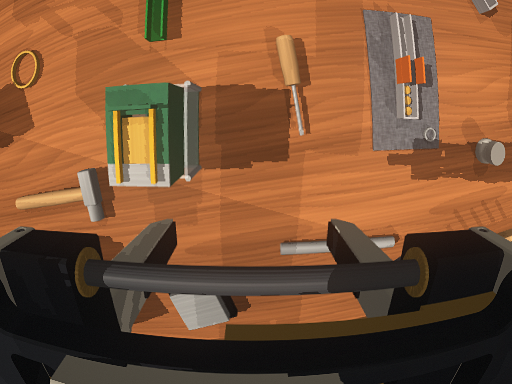

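>>> {"method": "play_rows", "body": {"moves": [[0.02,-0.41,0.163,0.013,0,0,1],[0.03,-0.41,0.163,0.013,0,0,1],[0.04,-0.41,0.163,0.013,0,0,1],[0.04,-0.41,0.163,0.013,0,0,1],[0.04,-0.41,0.163,0.013,0,0,1],[0.04,-0.41,0.163,0.013,0,0,1],[0.04,-0.41,0.163,0.013,0,0,1],[0.04,-0.41,0.163,0.013,0,0,1]]}}

```text
clock: 3.63
eef_pos: [0.6401, -0.1973, 0.2709]
tcp_rot: [0.055, 0.703, -0.056, 0.707]
force: [0.1, 0.5, 0.4]
finger_gap: 0.998
```

```bash
python3 snap.py w4
python3 - <<'E'
from h import *
a=cv2.imread('pics/w3.png');b=cv2.imread('pics/w4.png')
cv2.imwrite('pics/z3.png',cv2.resize(a[70:200,95:210],None,fx=4.5,fy=4.5,interpolation=3))
cv2.imwrite('pics/z4f.png',b)
E
```

```text
t 3.63 p [ 0.6401 -0.1973  0.2709] eul(yaw,tilt) [-0.1578 -0.0051 -0.0008] F [0.14 0.48 0.41] T [ 0.04  0.   -0.03] gap 92.8
```

View pics/z3.png

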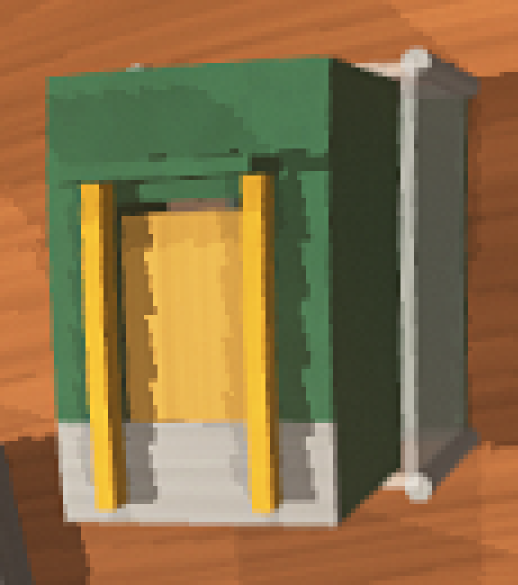

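View pics/z4f.png

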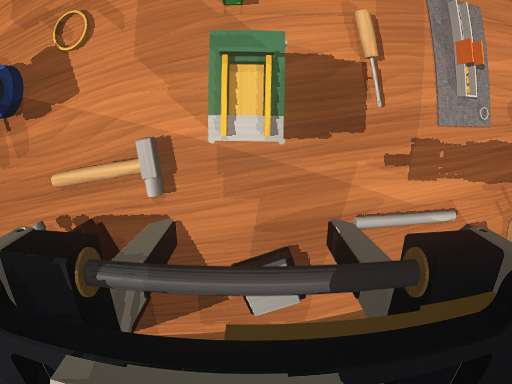

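Run:
```python
from h import *
b=cv2.imread('pics/w4.png')
cv2.imwrite('pics/z4.png',cv2.resize(b[20:155,195:300],None,fx=4.4,fy=4.4,interpolation=3))
```

```text
(no output)
```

View pics/z4.png

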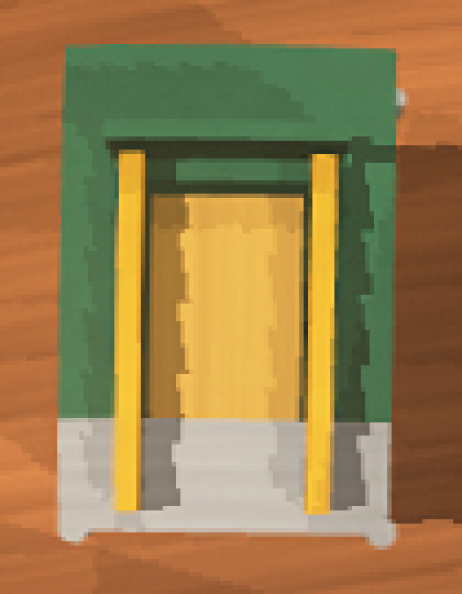

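Run:
```python
from h import *
import pickle
C3,_=pickle.load(open('w3.pkl','rb'));C4,_=pickle.load(open('w4.pkl','rb'))
def p3(x,y):return (95+(x+.5)/4.5-.5,70+(y+.5)/4.5-.5)
def p4(x,y):return (195+(x+.5)/4.4-.5,20+(y+.5)/4.4-.5)
T=cal('top');S=cal('scene')
def Rr(x,y):return (290+(x-385)/5.5-.4,150+y/5.5-.4)
def Sr(x,y):return (185+(x-400)/4-.4,190+y/4-.4)
for n,a,b in [('edgeR(-y)',(57,422),(56,418)),('edgeL(+y)',(334,422),(391,423)),('outR',(66,522),(52,528)),('outL',(337,525),(390,533)),('railR end top',(105,510),(126,510)),('railL end',(265,512),(316,514))]:
    x,e=tri([ray('wrist',*p3(*a),C3),ray('wrist',*p4(*b),C4)])
    print(n,x.round(4),np.round(e,4))
for z in [.13,.135,.14,.145,.15]:
    A=[onz('wrist',*p4(*b),z,C4) for b in [(56,418),(391,423),(52,528),(390,533)]]
    B=[onz('wrist',*p3(*b),z,C3) for b in [(57,422),(334,422)]]
    e4=A[1]-A[0]; mid4=(A[0]+A[1])/2; e3=B[1]-B[0]
    print(z,'w4 mid',mid4.round(4),'width',np.linalg.norm(e4).round(4),'yaw',np.arctan2(-e4[0],e4[1]).round(4),'| w3 mid',((B[0]+B[1])/2).round(4),np.linalg.norm(e3).round(4),np.arctan2(-e3[0],e3[1]).round(4), 'sill depth',np.linalg.norm((A[2]+A[3])/2-mid4).round(4))
    R4=[onz('wrist',*p4(*b),z+.008,C4) for b in [(129,155),(323,155),(127,510),(317,514)]]
    ax=(R4[2]+R4[3]-R4[0]-R4[1])/2; print('   rail len',np.linalg.norm(ax).round(4),'yaw',np.arctan2(ax[1],ax[0]).round(4), 'sep',np.linalg.norm(R4[3]-R4[2]).round(4),'raillast mid',((R4[2]+R4[3])/2).round(4))
```

```text
edgeR(-y) [ 0.5644 -0.2286  0.1483] [0. 0.]
edgeL(+y) [ 0.5774 -0.1562  0.1486] [0. 0.]
outR [ 0.5892 -0.2339  0.1467] [0.0007 0.0007]
outL [ 0.6014 -0.1601  0.1506] [0.0001 0.0001]
railR end top [ 0.5869 -0.2157  0.158 ] [0.0001 0.0001]
railL end [ 0.5946 -0.1757  0.1548] [0.0002 0.0002]
0.13 w4 mid [ 0.5708 -0.1928  0.13  ] width 0.0783 yaw -0.1768 | w3 mid [ 0.5727 -0.2004  0.13  ] 0.078 -0.1782 sill depth 0.0261
   rail len 0.0827 yaw -0.17 sep 0.0434 raillast mid [ 0.5919 -0.1963  0.138 ]
0.135 w4 mid [ 0.5709 -0.1927  0.135 ] width 0.077 yaw -0.1768 | w3 mid [ 0.5722 -0.1982  0.135 ] 0.0768 -0.1782 sill depth 0.0256
   rail len 0.0814 yaw -0.17 sep 0.0427 raillast mid [ 0.5915 -0.1961  0.143 ]
0.14 w4 mid [ 0.5709 -0.1926  0.14  ] width 0.0758 yaw -0.1768 | w3 mid [ 0.5718 -0.196   0.14  ] 0.0756 -0.1782 sill depth 0.0252
   rail len 0.08 yaw -0.17 sep 0.042 raillast mid [ 0.5912 -0.1959  0.148 ]
0.145 w4 mid [ 0.5709 -0.1925  0.145 ] width 0.0745 yaw -0.1768 | w3 mid [ 0.5713 -0.1939  0.145 ] 0.0744 -0.1782 sill depth 0.0248
   rail len 0.0786 yaw -0.17 sep 0.0413 raillast mid [ 0.5909 -0.1958  0.153 ]
0.15 w4 mid [ 0.5709 -0.1924  0.15  ] width 0.0732 yaw -0.1768 | w3 mid [ 0.5708 -0.1917  0.15  ] 0.0732 -0.1782 sill depth 0.0244
   rail len 0.0772 yaw -0.17 sep 0.0405 raillast mid [ 0.5905 -0.1956  0.158 ]
```

Measured: chute origin (0.500, 0.188) yaw −0.086; mat centre (0.511, 0.194); sill edge middle (0.571, −0.1925) yaw about −0.174, with the top around 0.146 m. Next I go and grasp.

Run:
```python
from h import *
rel([.56,.04,.22],Rdown(-.12))
```

```text
dist mm 255.80882783444818 deg 2.191667565824088 MOVE [0.1669, 0.7401, -0.3893, -0.0723, 0.01, 0.0022]
```

>>> {"method": "play_rows", "body": {"moves": [[0.05,0.6,-0.3,-0.07,0.01,0,1],[0.15,0.74,-0.389,-0.07,0.01,0,1],[0.167,0.74,-0.389,-0.07,0.01,0,1],[0.167,0.74,-0.389,-0.07,0.01,0,1],[0.167,0.74,-0.389,-0.07,0.01,0,1],[0.167,0.74,-0.389,-0.07,0.01,0,1],[0.167,0.74,-0.389,-0.07,0.01,0,1],[0.167,0.74,-0.389,-0.07,0.01,0,1]]}}

```text
clock: 4.35
eef_pos: [0.5586, 0.0436, 0.2197]
tcp_rot: [0.041, 0.706, -0.041, 0.706]
force: [0.9, -0.4, 0.1]
finger_gap: 0.998
```

Run:
```python
from h import *
st();rel([.5,.188,.12],Rdown(-.086))
```

```text
t 4.35 p [0.5586 0.0436 0.2197] eul(yaw,tilt) [-0.1159  0.0008 -0.0006] F [ 0.92 -0.45  0.06] T [ 0.04  0.04 -0.  ] gap 92.8
dist mm 184.95253015871913 deg 1.7144271193326956 MOVE [0.3322, 0.4556, -0.2493, -0.0571, -0.0016, 0.0011]
```

>>> {"method": "play_rows", "body": {"moves": [[0.33,0.456,-0.25,-0.057,0,0,1],[0.33,0.456,-0.25,-0.057,0,0,1],[0.33,0.456,-0.25,-0.057,0,0,1],[0.33,0.456,-0.25,-0.057,0,0,1],[0.33,0.456,-0.25,-0.057,0,0,1],[0.33,0.456,-0.25,-0.057,0,0,1],[0.33,0.456,-0.25,-0.057,0,0,1],[0.33,0.456,-0.25,-0.057,0,0,1]]}}

```text
clock: 5.02
eef_pos: [0.5013, 0.1872, 0.122]
tcp_rot: [0.03, 0.706, -0.031, 0.707]
force: [-0.7, -0.3, 0.5]
finger_gap: 1.001
```

```bash
python3 - <<'E'
from h import *
st();rel([.5,.188,.020],Rdown(-.086))
E
python3 snap.py w5
```

```text
t 5.02 p [0.5013 0.1872 0.122 ] eul(yaw,tilt) [-0.0863 -0.0014 -0.0005] F [-0.72 -0.33  0.47] T [ 0.06  0.05 -0.02] gap 93.1
dist mm 102.05256466078468 deg 0.08618102752570928 MOVE [0.3401, 0.0023, -0.005, -0.0005, 0.0027, 0.001]
t 5.02 p [0.5013 0.1872 0.122 ] eul(yaw,tilt) [-0.0863 -0.0014 -0.0005] F [-0.72 -0.33  0.47] T [ 0.06  0.05 -0.02] gap 93.1
```

View pics/w5.png

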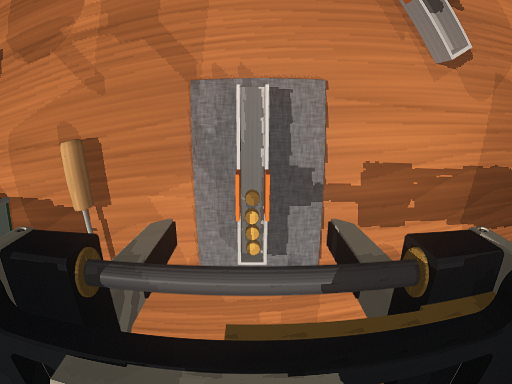

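The chute is centred between the fingers (ears at u 237 and 268, midline 252). Descending.

>>> {"method": "play_rows", "body": {"moves": [[0.12,0.002,-0.005,0,0,0,1],[0.24,0.002,-0.005,0,0,0,1],[0.3,0.002,-0.005,0,0,0,1],[0.34,0.002,-0.005,0,0,0,1],[0.34,0.002,-0.005,0,0,0,1],[0.34,0.002,-0.005,0,0,0,1],[0.34,0.002,-0.005,0,0,0,0.2],[0.34,0.002,-0.005,0,0,0,-0.1]], "force": 10}}

```text
clock: 5.73
eef_pos: [0.5023, 0.188, 0.0226]
tcp_rot: [0.031, 0.705, -0.031, 0.708]
force: [0.5, -0.7, 0.9]
finger_gap: 0.902
```

Run:
```python
from h import *
st();rel([.5,.188,.020],Rdown(-.086))
```

```text
t 5.73 p [0.5023 0.188  0.0226] eul(yaw,tilt) [-0.0875 -0.0054  0.0011] F [ 0.51 -0.69  0.88] T [ 0.04 -0.   -0.01] gap 83.9
dist mm 3.452688431679646 deg 0.32514120876550895 MOVE [0.0085, -0.0007, -0.0077, -0.0028, 0.0103, -0.002]
```

>>> {"method": "play_rows", "body": {"moves": [[0.009,0,-0.008,0,0.011,0,-0.2],[0.009,0,-0.008,0,0.011,0,-0.4],[0.009,0,-0.008,0,0.011,0,-0.6],[0.009,0,-0.008,0,0.011,0,-0.8],[0.009,0,-0.008,0,0.011,0,-1],[0.009,0,-0.008,0,0.011,0,-1],[0.009,0,-0.008,0,0.011,0,-1],[0.009,0,-0.008,0,0.011,0,-1]]}}

```text
clock: 6.4
eef_pos: [0.4999, 0.1882, 0.0198]
tcp_rot: [0.031, 0.707, -0.031, 0.706]
force: [-0.6, 0.4, 0.6]
finger_gap: 0.333
```

Run:
```python
from h import *
st();rel([.5,.188,.020],Rdown(-.086))
```

```text
t 6.4 p [0.4999 0.1882 0.0198] eul(yaw,tilt) [-0.0874  0.0005  0.001 ] F [-0.56  0.37  0.57] T [-0.04  0.03  0.  ] gap 31.0
dist mm 0.3332318680186853 deg 0.10210932341590502 MOVE [-0.0007, -0.0007, 0.0005, -0.0027, -0.001, -0.0019]
```

Now close fully and raise the grip to firm.

>>> {"method": "play_rows", "body": {"moves": [[0,0,0,0,0,0,-1],[0,0,0,0,0,0,-1],[0,0,0,0,0,0,-1],[0,0,0,0,0,0,-1],[0,0,0,0,0,0,-1],[0,0,0,0,0,0,-1],[0,0,0,0,0,0,-1],[0,0,0,0,0,0,-1]], "force": 50}}

```text
clock: 7.07
eef_pos: [0.4999, 0.1882, 0.0198]
tcp_rot: [0.031, 0.707, -0.031, 0.706]
force: [-0.3, 0.1, 0.6]
finger_gap: 0.297
```

```bash
python3 -c "
from h import *
st()"
```

```text
t 7.07 p [0.4999 0.1882 0.0198] eul(yaw,tilt) [-0.0874  0.0004  0.001 ] F [-0.33  0.07  0.59] T [ 0.01  0.   -0.02] gap 27.6
```

>>> {"method": "play_rows", "body": {"moves": [[-0.02,0,0,0,0,0,-1],[-0.06,0,0,0,0,0,-1],[-0.14,0,0,0,0,0,-1],[-0.24,0,0,0,0,0,-1],[-0.36,0,0,0,0,0,-1],[-0.48,0,0,0,0,0,-1],[-0.58,0,0,0,0,0,-1],[-0.62,0,0,0,0,0,-1]]}}

```text
clock: 7.73
eef_pos: [0.5022, 0.1887, 0.2125]
tcp_rot: [0.032, 0.704, -0.03, 0.709]
force: [0.6, 0.2, -1.0]
finger_gap: 0.299
```

```bash
python3 - <<'E'
from h import *
st();rel([.59,.0,.215],Rdown(-.13))
E
python3 snap.py w6
```

```text
t 7.73 p [0.5022 0.1887 0.2125] eul(yaw,tilt) [-0.0874 -0.0073  0.0039] F [ 0.59  0.24 -1.  ] T [ 0.07 -0.03  0.02] gap 27.8
dist mm 208.13228460250326 deg 2.4868289591172323 MOVE [-0.0082, -0.6009, 0.3466, 0.0814, 0.0138, -0.0077]
t 7.73 p [0.5022 0.1887 0.2125] eul(yaw,tilt) [-0.0874 -0.0073  0.0039] F [ 0.59  0.24 -1.  ] T [ 0.07 -0.03  0.02] gap 27.8
```

View pics/w6.png

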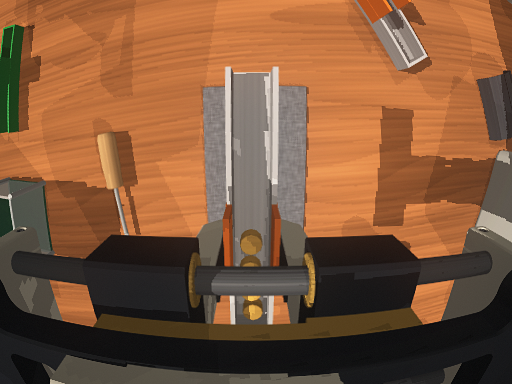

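>>> {"method": "play_rows", "body": {"moves": [[-0.005,-0.03,0.02,0.01,0.002,0,-1],[-0.01,-0.1,0.06,0.02,0.005,0,-1],[-0.02,-0.2,0.115,0.03,0.008,0,-1],[-0.03,-0.31,0.18,0.045,0.01,0,-1],[-0.04,-0.42,0.24,0.06,0.012,0,-1],[-0.05,-0.51,0.295,0.07,0.014,0,-1],[-0.05,-0.57,0.33,0.08,0.014,-0.005,-1],[-0.05,-0.6,0.345,0.08,0.014,-0.008,-1]]}}

```text
clock: 8.45
eef_pos: [0.5897, -0.0033, 0.2249]
tcp_rot: [0.047, 0.707, -0.047, 0.705]
force: [-0.8, -0.2, -2.7]
finger_gap: 0.296
```

Run:
```python
from h import *
st();rel([.6232,-.2017,.206],Rdown(-.174))
```

```text
t 8.45 p [ 0.5897 -0.0033  0.2249] eul(yaw,tilt) [-0.1328  0.0028 -0.001 ] F [-0.76 -0.2  -2.71] T [0.05 0.   0.02] gap 27.6
dist mm 202.099909956446 deg 2.3690051573791013 MOVE [0.0632, -0.6407, 0.1984, 0.0788, -0.0052, 0.002]
```

>>> {"method": "play_rows", "body": {"moves": [[0,-0.03,0.01,0.01,0,0,-1],[0,-0.1,0.03,0.02,-0.002,0,-1],[0,-0.21,0.065,0.03,-0.004,0,-1],[0.01,-0.33,0.1,0.045,-0.005,0,-1],[0.02,-0.45,0.14,0.06,-0.005,0,-1],[0.03,-0.55,0.17,0.07,-0.005,0,-1],[0.045,-0.61,0.19,0.079,-0.005,0.002,-1],[0.06,-0.64,0.198,0.079,-0.005,0.002,-1]]}}

```text
clock: 9.12
eef_pos: [0.6223, -0.2038, 0.2048]
tcp_rot: [0.062, 0.705, -0.062, 0.704]
force: [-0.0, -0.4, -2.9]
finger_gap: 0.3
```

```bash
python3 - <<'E'
from h import *
st();rel([.6232,-.2017,.190],Rdown(-.174))
E
python3 snap.py w7
```

```text
t 9.12 p [ 0.6223 -0.2038  0.2048] eul(yaw,tilt) [-0.1763  0.0024  0.    ] F [-0.03 -0.42 -2.86] T [ 0.01 -0.01 -0.  ] gap 27.9
dist mm 15.018230311602677 deg 0.191742685349562 MOVE [0.0495, 0.0073, 0.0019, -0.0044, -0.0047, -0.0001]
t 9.12 p [ 0.6223 -0.2038  0.2048] eul(yaw,tilt) [-0.1763  0.0024  0.    ] F [-0.03 -0.42 -2.86] T [ 0.01 -0.01 -0.  ] gap 27.9
```

View pics/w7.png

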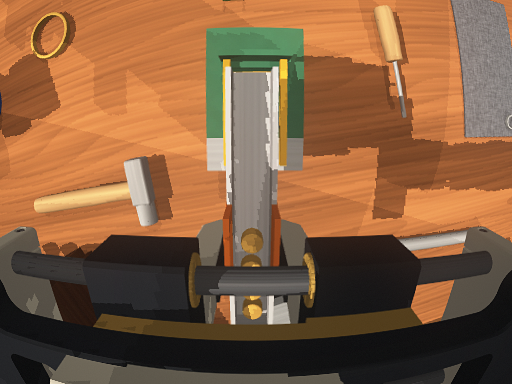

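```bash
cat >> h.py <<'E'
YAW=-.175;EX=.571;EY=-.1925
def goal(theta_deg,ez,s=.053,h=0.):
    th=np.radians(theta_deg)
    Q=R.from_euler('z',YAW)*R.from_euler('y',-th)
    return np.array([EX,EY,ez])+Q.apply([s,0,.016+h]), Rdown(YAW,-th)
def go(theta_deg,ez,s=.053,h=0.,dy=0.):
    p,r=goal(theta_deg,ez,s,h); p=p+R.from_euler('z',YAW).apply([0,dy,0]); rel(p,r); return p
E
python3 - <<'E'
from h import *
print(go(0,.157)); print(go(8,.157))
E
```

```text
dist mm 30.74872697562834 deg 0.23616798847316292 MOVE [0.1021, 0.0077, 0.0038, -0.0024, -0.0075, -0.0002]
[ 0.62319051 -0.20172773  0.173     ]
dist mm 23.601681764751568 deg 8.225150272592765 MOVE [0.0781, 0.0077, -0.0055, -0.0024, -0.2742, -0.0]
[ 0.62048983 -0.20125023  0.18022046]
```

Go to 8° nose-down, about 10 mm above the estimated edge.

>>> {"method": "play_rows", "body": {"moves": [[0.005,0.001,0,0,-0.02,0,-1],[0.015,0.003,0,0,-0.06,0,-1],[0.03,0.005,-0.002,0,-0.11,0,-1],[0.045,0.0077,-0.003,0,-0.17,0,-1],[0.06,0.0077,-0.004,-0.002,-0.22,0,-1],[0.07,0.0077,-0.005,-0.002,-0.26,0,-1],[0.078,0.0077,-0.0055,-0.002,-0.274,0,-1],[0.078,0.0077,-0.0055,-0.002,-0.274,0,-1]]}}

```text
clock: 9.83
eef_pos: [0.6197, -0.1993, 0.1794]
tcp_rot: [0.057, 0.654, -0.065, 0.751]
force: [-0.2, 0.4, -2.5]
finger_gap: 0.295
```

```bash
python3 - <<'E'
from h import *
st();go(8,.157);go(8,.151)
E
python3 snap.py w8
```

```text
t 9.83 p [ 0.6197 -0.1993  0.1794] eul(yaw,tilt) [-0.1737 -0.1384  0.0008] F [-0.22  0.41 -2.53] T [ 0.    0.11 -0.01] gap 27.5
dist mm 2.29751201417418 deg 0.11627145966802445 MOVE [-0.0022, -0.006, 0.0042, 0.0025, -0.0023, -0.0018]
dist mm 5.594011282992569 deg 0.11627145966802445 MOVE [0.0176, -0.006, 0.0015, 0.0025, -0.0023, -0.0018]
t 9.83 p [ 0.6197 -0.1993  0.1794] eul(yaw,tilt) [-0.1737 -0.1384  0.0008] F [-0.22  0.41 -2.53] T [ 0.    0.11 -0.01] gap 27.5
```

View pics/w8.png

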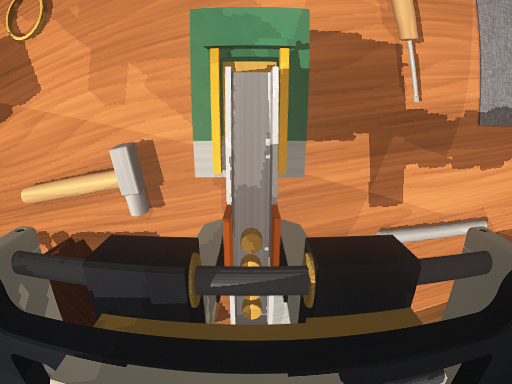

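Picture: nose spans u 228–279 between the rails (215–284), about 2 mm to +y as the state also says. I'll correct that and come down in small steps.

>>> {"method": "play_rows", "body": {"moves": [[0.003,-0.006,0.002,0.002,-0.002,0,-1],[0.006,-0.006,0.002,0.002,-0.002,0,-1],[0.009,-0.006,0.002,0.002,-0.002,0,-1],[0.012,-0.006,0.002,0.002,-0.002,0,-1],[0.014,-0.006,0.002,0.002,-0.002,0,-1],[0.016,-0.006,0.002,0.002,-0.002,0,-1],[0.0175,-0.006,0.002,0.002,-0.002,0,-1],[0.0175,-0.006,0.002,0.002,-0.002,0,-1]]}}

```text
clock: 10.55
eef_pos: [0.621, -0.2018, 0.1747]
tcp_rot: [0.058, 0.654, -0.066, 0.752]
force: [1.1, -0.4, -0.8]
finger_gap: 0.302
```

Run:
```python
from h import *
st();go(8,.151);go(8,.149)
```

```text
t 10.55 p [ 0.621  -0.2018  0.1747] eul(yaw,tilt) [-0.175  -0.1396  0.0007] F [ 1.1  -0.43 -0.84] T [ 0.09  0.09 -0.01] gap 28.1
dist mm 0.8815348282438659 deg 0.03969203354483966 MOVE [0.0012, 0.0014, -0.0023, -0.0, -0.0001, -0.0013]
dist mm 2.5761833984847016 deg 0.03969203354483966 MOVE [0.0078, 0.0014, -0.0032, -0.0, -0.0001, -0.0013]
```

>>> {"method": "play_rows", "body": {"moves": [[0.0006,0.001,-0.0015,0,0,0,-1],[0.0012,0.001,-0.0015,0,0,0,-1],[0.0018,0.001,-0.002,0,0,0,-1],[0.0024,0.001,-0.002,0,0,0,-1],[0.003,0.001,-0.002,0,0,0,-1],[0.0035,0.001,-0.0025,0,0,0,-1],[0.004,0.001,-0.0025,0,0,0,-1],[0.0045,0.001,-0.0025,0,0,0,-1]]}}

```text
clock: 11.22
eef_pos: [0.6206, -0.2014, 0.1733]
tcp_rot: [0.058, 0.654, -0.066, 0.752]
force: [0.4, 0.2, -1.2]
finger_gap: 0.299
```

Run:
```python
from h import *
st();go(8,.149);go(8,.148)
```

```text
t 11.22 p [ 0.6206 -0.2014  0.1733] eul(yaw,tilt) [-0.1751 -0.1396  0.0007] F [ 0.41  0.16 -1.17] T [-0.    0.09  0.02] gap 27.8
dist mm 1.067048214552522 deg 0.03758554944898279 MOVE [0.0034, 0.0005, -0.0008, -0.0001, 0.0, -0.0012]
dist mm 2.0605579240736778 deg 0.03758554944898279 MOVE [0.0067, 0.0005, -0.0013, -0.0001, 0.0, -0.0012]
```

>>> {"method": "play_rows", "body": {"moves": [[0.0005,0,-0.0005,0,0,0,-1],[0.001,0,-0.0005,0,0,0,-1],[0.0015,0,-0.0005,0,0,0,-1],[0.002,0,-0.001,0,0,0,-1],[0.0025,0,-0.001,0,0,0,-1],[0.003,0,-0.001,0,0,0,-1],[0.0034,0,-0.001,0,0,0,-1],[0.0034,0,-0.001,0,0,0,-1]]}}

```text
clock: 11.88
eef_pos: [0.6204, -0.2014, 0.1722]
tcp_rot: [0.058, 0.654, -0.066, 0.752]
force: [0.7, -0.6, -0.3]
finger_gap: 0.296
```

Run:
```python
from h import *
st();go(8,.148);go(8,.147)
```

```text
t 11.88 p [ 0.6204 -0.2014  0.1722] eul(yaw,tilt) [-0.1751 -0.1396  0.0007] F [ 0.69 -0.59 -0.3 ] T [ 0.02  0.07 -0.01] gap 27.5
dist mm 0.9751668866654449 deg 0.03984973418623153 MOVE [0.0032, 0.0004, -0.0001, -0.0002, -0.0001, -0.0013]
dist mm 1.968231948493489 deg 0.03984973418623153 MOVE [0.0065, 0.0004, -0.0006, -0.0002, -0.0001, -0.0013]
```

>>> {"method": "play_rows", "body": {"moves": [[0.0005,0,0,0,0,0,-1],[0.001,0,0,0,0,0,-1],[0.0015,0,0,0,0,0,-1],[0.002,0,0,0,0,0,-1],[0.0025,0,0,0,0,0,-1],[0.003,0,0,0,0,0,-1],[0.0034,0,0,0,0,0,-1],[0.0034,0,0,0,0,0,-1]]}}

```text
clock: 12.55
eef_pos: [0.6205, -0.2014, 0.1713]
tcp_rot: [0.058, 0.654, -0.066, 0.752]
force: [-1.5, 0.1, 0.5]
finger_gap: 0.3
```

Run:
```python
from h import *
st();go(8,.147);go(8,.146)
```

```text
t 12.55 p [ 0.6205 -0.2014  0.1713] eul(yaw,tilt) [-0.175  -0.1396  0.0006] F [-1.52  0.15  0.48] T [0.06 0.42 0.02] gap 27.9
dist mm 1.1305314047439388 deg 0.03577851337120662 MOVE [0.0037, 0.0005, -0.0006, -0.0, -0.0001, -0.0012]
dist mm 2.1261989920980824 deg 0.03577851337120662 MOVE [0.007, 0.0005, -0.0011, -0.0, -0.0001, -0.0012]
```

Run:
```python
from h import *
for t in range(9,15): go(t,.1478)
```

```text
dist mm 0.7238732473302041 deg 1.004826242815535 MOVE [-0.002, 0.0005, -0.0012, -0.0, -0.0335, -0.0012]
dist mm 1.6723306301255945 deg 2.0045127563536864 MOVE [-0.0051, 0.0005, -0.0022, -0.0001, -0.0668, -0.0012]
dist mm 2.6346544420037223 deg 3.004407918112114 MOVE [-0.0081, 0.0005, -0.0033, -0.0001, -0.1001, -0.0012]
dist mm 3.599565645326835 deg 4.004355431568416 MOVE [-0.0111, 0.0005, -0.0044, -0.0001, -0.1335, -0.0012]
dist mm 4.565223300685996 deg 5.004323914588339 MOVE [-0.0141, 0.0005, -0.0056, -0.0001, -0.1668, -0.0012]
dist mm 5.531019365111294 deg 6.004302890241745 MOVE [-0.0171, 0.0005, -0.0068, -0.0001, -0.2001, -0.0012]
```

>>> {"method": "play_rows", "body": {"moves": [[-0.0005,0.0005,-0.0007,0,-0.017,0,-1],[-0.002,0.0005,-0.0012,0,-0.0335,0,-1],[-0.0051,0.0005,-0.0022,0,-0.0668,0,-1],[-0.0081,0.0005,-0.0033,0,-0.1,0,-1],[-0.0111,0.0005,-0.0044,0,-0.1335,0,-1],[-0.0141,0.0005,-0.0056,0,-0.1668,0,-1],[-0.0141,0.0005,-0.0056,0,-0.1668,0,-1],[-0.0141,0.0005,-0.0056,0,-0.1668,0,-1]]}}

```text
clock: 13.22
eef_pos: [0.6183, -0.201, 0.1758]
tcp_rot: [0.055, 0.62, -0.068, 0.78]
force: [1.1, 0.1, 2.0]
finger_gap: 0.298
```

Run:
```python
from h import *
st();go(13,.148);go(13,.1475)
```

```text
t 13.22 p [ 0.6183 -0.201   0.1758] eul(yaw,tilt) [-0.1754 -0.2282  0.0005] F [1.12 0.08 2.04] T [-0.06  0.26  0.08] gap 27.8
dist mm 0.2617295681263879 deg 0.0837475549785149 MOVE [0.0008, 0.0003, -0.0003, -0.0007, 0.0026, -0.0008]
dist mm 0.749438547154963 deg 0.0837475549785149 MOVE [0.0024, 0.0003, -0.0007, -0.0007, 0.0026, -0.0008]
```

Run:
```python
from h import *
for t in [14.5,16,17.5,19,20.5,22]: go(t,.1479)
```

```text
dist mm 1.1976360395263896 deg 1.4226743766679935 MOVE [-0.0035, 0.0003, -0.0018, -0.0007, -0.0474, -0.0008]
dist mm 2.6377258915434694 deg 2.9224973907645375 MOVE [-0.0081, 0.0003, -0.0034, -0.0007, -0.0974, -0.0008]
dist mm 4.085724603716413 deg 4.422440446624045 MOVE [-0.0126, 0.0003, -0.0051, -0.0007, -0.1474, -0.0008]
dist mm 5.53482635686012 deg 5.922412337613981 MOVE [-0.0171, 0.0003, -0.0069, -0.0007, -0.1974, -0.0008]
dist mm 6.983660579928392 deg 7.4223955821103145 MOVE [-0.0215, 0.0003, -0.0088, -0.0007, -0.2474, -0.0008]
dist mm 8.431628080225007 deg 8.922384454039884 MOVE [-0.0259, 0.0003, -0.0109, -0.0007, -0.2974, -0.0007]
```

>>> {"method": "play_rows", "body": {"moves": [[-0.0035,0.0003,-0.0018,0,-0.0474,0,-1],[-0.0081,0.0003,-0.0034,0,-0.0974,0,-1],[-0.0126,0.0003,-0.0051,0,-0.1474,0,-1],[-0.0171,0.0003,-0.0069,0,-0.1974,0,-1],[-0.0215,0.0003,-0.0088,0,-0.2474,0,-1],[-0.0259,0.0003,-0.0109,0,-0.2974,0,-1],[-0.0259,0.0003,-0.0109,0,-0.2974,0,-1],[-0.0259,0.0003,-0.0109,0,-0.2974,0,-1]]}}

```text
clock: 13.88
eef_pos: [0.6134, -0.2, 0.1828]
tcp_rot: [0.049, 0.557, -0.073, 0.826]
force: [-0.5, -0.7, 2.7]
finger_gap: 0.301
```

```bash
python3 - <<'E'
from h import *
st();go(22,.148);
for t in [23.5,25,26.5,28,29.5,31,32]: go(t,.1477)
E
python3 snap.py w9
```

```text
t 13.88 p [ 0.6134 -0.2     0.1828] eul(yaw,tilt) [-0.1756 -0.384   0.0005] F [-0.5  -0.67  2.74] T [0.08 0.49 0.01] gap 28.0
dist mm 0.18230043735255344 deg 0.036432036772784795 MOVE [0.0006, 0.0001, 0.0001, -0.0011, 0.0001, -0.0005]
dist mm 1.0672586054635855 deg 1.4959894828210902 MOVE [-0.0031, 0.0001, -0.0018, -0.0011, -0.0499, -0.0005]
dist mm 2.5054770286602537 deg 2.995770622519053 MOVE [-0.0077, 0.0001, -0.0033, -0.0011, -0.0999, -0.0005]
dist mm 3.9534301543581023 deg 4.495697783813243 MOVE [-0.0122, 0.0001, -0.005, -0.0011, -0.1499, -0.0005]
dist mm 5.402704502050157 deg 5.9956613775767496 MOVE [-0.0167, 0.0001, -0.0069, -0.0011, -0.1999, -0.0004]
dist mm 6.851783703372376 deg 7.495639532169588 MOVE [-0.0211, 0.0001, -0.0088, -0.0011, -0.2499, -0.0004]
dist mm 8.300036847651144 deg 8.995624963740127 MOVE [-0.0255, 0.0001, -0.0108, -0.0011, -0.2999, -0.0004]
dist mm 9.264876888719098 deg 9.995617676417826 MOVE [-0.0283, 0.0001, -0.0123, -0.0011, -0.3332, -0.0004]
t 13.88 p [ 0.6134 -0.2     0.1828] eul(yaw,tilt) [-0.1756 -0.384   0.0005] F [-0.5  -0.67  2.74] T [0.08 0.49 0.01] gap 28.0
```

View pics/w9.png

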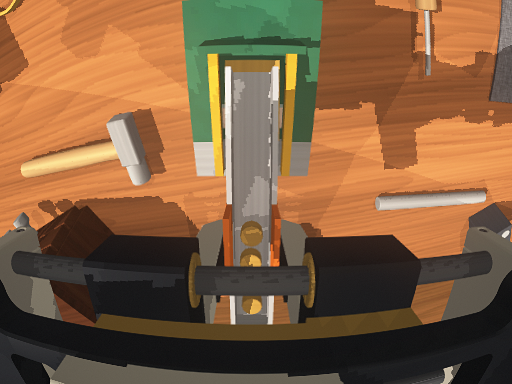

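At 22° with a lean of about 4 N, the slugs still rest at the rear (u 252, v 233–305). Tipping on.

>>> {"method": "play_rows", "body": {"moves": [[-0.0032,0.0001,-0.0018,0,-0.05,0,-1],[-0.0078,0.0001,-0.0033,0,-0.1,0,-1],[-0.0123,0.0001,-0.005,0,-0.15,0,-1],[-0.0168,0.0001,-0.0069,0,-0.2,0,-1],[-0.0212,0.0001,-0.0088,0,-0.25,0,-1],[-0.0256,0.0001,-0.0108,0,-0.3,0,-1],[-0.0284,0.0001,-0.0123,0,-0.333,0,-1],[-0.0284,0.0001,-0.0123,0,-0.333,0,-1]]}}

```text
clock: 14.6
eef_pos: [0.6071, -0.1989, 0.1899]
tcp_rot: [0.043, 0.483, -0.077, 0.871]
force: [-3.5, 0.9, 5.9]
finger_gap: 0.298
```

```bash
python3 - <<'E'
from h import *
st();go(32,.148);
for t in [33.5,35,36.5,38,39.5,41,42]: go(t,.1477)
E
python3 snap.py w10
```

```text
t 14.6 p [ 0.6071 -0.1989  0.1899] eul(yaw,tilt) [-1.755e-01 -5.593e-01  4.000e-04] F [-3.54  0.94  5.93] T [0.16 0.71 0.02] gap 27.7
dist mm 0.2881051416554602 deg 0.05053100545735368 MOVE [0.0004, 0.0002, -0.0008, -0.0009, 0.0014, -0.0002]
dist mm 1.3234875563339115 deg 1.4575250102991948 MOVE [-0.0034, 0.0002, -0.0028, -0.0009, -0.0486, -0.0002]
dist mm 2.7255611320430226 deg 2.9573983238005175 MOVE [-0.0079, 0.0002, -0.0044, -0.0009, -0.0986, -0.0002]
dist mm 4.164160962118117 deg 4.457356890849917 MOVE [-0.0125, 0.0002, -0.0061, -0.0009, -0.1486, -0.0002]
dist mm 5.610658208284367 deg 5.957336315500975 MOVE [-0.0169, 0.0002, -0.0079, -0.0009, -0.1986, -0.0001]
dist mm 7.05951416067584 deg 7.457324011756312 MOVE [-0.0214, 0.0002, -0.0098, -0.0009, -0.2486, -0.0001]
dist mm 8.508784833149505 deg 8.95731582413768 MOVE [-0.0258, 0.0002, -0.0119, -0.0009, -0.2986, -0.0001]
dist mm 9.474704980590655 deg 9.957311733849604 MOVE [-0.0286, 0.0002, -0.0133, -0.0009, -0.3319, -0.0001]
t 14.6 p [ 0.6071 -0.1989  0.1899] eul(yaw,tilt) [-1.755e-01 -5.593e-01  4.000e-04] F [-3.54  0.94  5.93] T [0.16 0.71 0.02] gap 27.7
```

View pics/w10.png

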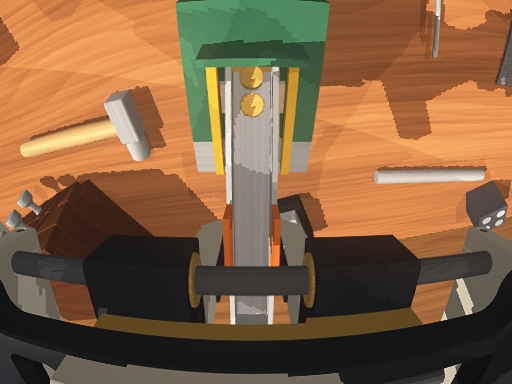

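At 32° the slugs have slid: two show near the nose (252,77) and (252,105). The lean is about 8 N, so I'll ease it slightly and hold.

>>> {"method": "play_rows", "body": {"moves": [[-0.0004,0,0,0,0,0,-1],[-0.0008,0,0,0,0,0,-1],[-0.0008,0,0,0,0,0,-1],[-0.0008,0,0,0,0,0,-1],[-0.0008,0,0,0,0,0,-1],[-0.0008,0,0,0,0,0,-1],[-0.0008,0,0,0,0,0,-1],[-0.0008,0,0,0,0,0,-1]]}}

```text
clock: 15.32
eef_pos: [0.6069, -0.1989, 0.19]
tcp_rot: [0.043, 0.483, -0.076, 0.871]
force: [-3.0, -0.5, 2.8]
finger_gap: 0.301
```

```bash
python3 - <<'E'
from h import *
st();go(32,.148);
for t in [33.5,35,36.5,38,39.5,41,42]: go(t,.1482)
env.grab_frame
s=cv2.cvtColor(env.grab_frame('scene'),cv2.COLOR_RGB2BGR);cv2.imwrite('pics/s2.png',cv2.resize(s[150:290,150:300],None,fx=4,fy=4,interpolation=3))
E
python3 snap.py w11
```

```text
t 15.32 p [ 0.6069 -0.1989  0.19  ] eul(yaw,tilt) [-1.756e-01 -5.583e-01  5.000e-04] F [-3.03 -0.51  2.8 ] T [ 0.11  0.62 -0.  ] gap 28.0
dist mm 0.3483167910938411 deg 0.032390973218323904 MOVE [0.0009, 0.0001, -0.0007, -0.001, -0.0003, -0.0004]
dist mm 1.396896768059135 deg 1.5103764129572312 MOVE [-0.0043, 0.0001, -0.0018, -0.001, -0.0503, -0.0004]
dist mm 2.844151495392407 deg 3.0102200142511073 MOVE [-0.0088, 0.0001, -0.0034, -0.001, -0.1003, -0.0004]
dist mm 4.293387317328136 deg 4.510167630062659 MOVE [-0.0134, 0.0001, -0.0051, -0.001, -0.1503, -0.0003]
dist mm 5.742487450493424 deg 6.010141384358726 MOVE [-0.0178, 0.0001, -0.0069, -0.001, -0.2003, -0.0003]
dist mm 7.1908409159857865 deg 7.510125615480433 MOVE [-0.0223, 0.0001, -0.0089, -0.001, -0.2503, -0.0003]
dist mm 8.638080199794521 deg 9.01011509094857 MOVE [-0.0266, 0.0001, -0.0109, -0.001, -0.3003, -0.0003]
dist mm 9.602138597760437 deg 10.01010982389309 MOVE [-0.0295, 0.0001, -0.0123, -0.001, -0.3337, -0.0003]
t 15.37 p [ 0.607  -0.1989  0.1901] eul(yaw,tilt) [-1.756e-01 -5.584e-01  5.000e-04] F [-2.96  0.16  2.63] T [ 0.12  0.65 -0.02] gap 27.9
```

View pics/w11.png

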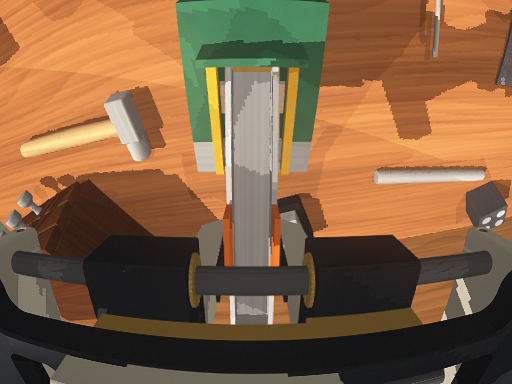

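View pics/s2.png

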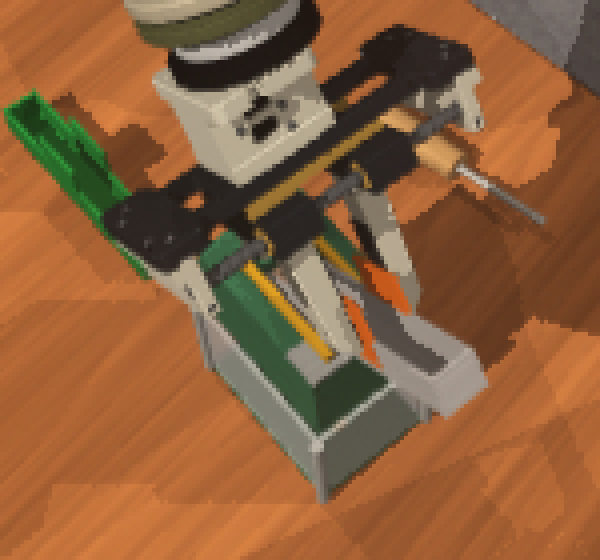

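The chute looks empty. I'll tip a little further, keeping the lean, to make sure everything leaves the flap.

>>> {"method": "play_rows", "body": {"moves": [[-0.0043,0.0001,-0.0018,0,-0.05,0,-1],[-0.0088,0.0001,-0.0034,0,-0.1,0,-1],[-0.0134,0.0001,-0.0051,0,-0.15,0,-1],[-0.018,0.0001,-0.0069,0,-0.2,0,-1],[-0.0226,0.0001,-0.0089,0,-0.25,0,-1],[-0.027,0.0001,-0.0109,0,-0.3,0,-1],[-0.03,0.0001,-0.0123,0,-0.333,0,-1],[-0.03,0.0001,-0.0123,0,-0.333,0,-1]]}}

```text
clock: 16.08
eef_pos: [0.5989, -0.1975, 0.1957]
tcp_rot: [0.036, 0.405, -0.08, 0.91]
force: [-1.9, 0.4, 2.3]
finger_gap: 0.297
```

```bash
python3 - <<'E'
from h import *
st();go(42,.148)
t=cv2.cvtColor(env.grab_frame('top'),cv2.COLOR_RGB2BGR);cv2.imwrite('pics/t2.png',cv2.resize(t[130:250,260:380],None,fx=4,fy=4,interpolation=3))
E
python3 snap.py w12
python3 - <<'E'
from h import *
b=cv2.imread('pics/w12.png');cv2.imwrite('pics/w12z.png',cv2.resize(b[0:190,170:340],None,fx=3.1,fy=3.1,interpolation=3))
E
```

```text
t 16.08 p [ 0.5989 -0.1975  0.1957] eul(yaw,tilt) [-1.761e-01 -7.339e-01  6.000e-04] F [-1.86  0.4   2.31] T [ 0.12  0.54 -0.  ] gap 27.6
dist mm 0.47233390566785866 deg 0.06848062885617956 MOVE [0.0015, 0.0003, 0.0001, -0.0016, 0.0016, 0.0003]
t 16.13 p [ 0.599  -0.1975  0.1957] eul(yaw,tilt) [-1.762e-01 -7.328e-01  7.000e-04] F [-1.87  0.52  2.57] T [ 0.11  0.52 -0.03] gap 27.5
```

View pics/w12z.png

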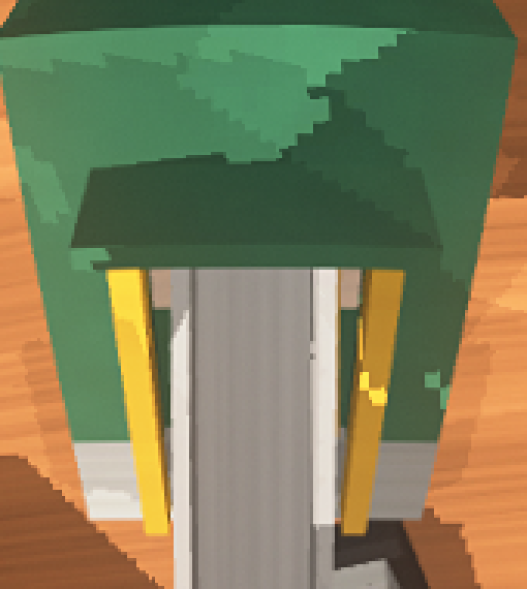

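View pics/t2.png

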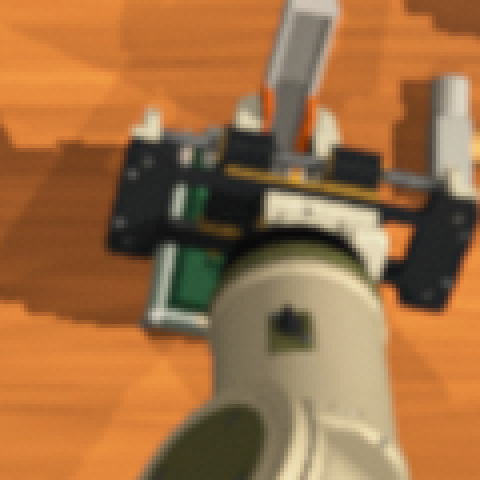

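The chute is empty at 42° and the lean was about 4 N. Now tip back, lifting slowly so the flap follows.

Run:
```python
from h import *
for t,e in [(40,.149),(37,.1495),(34,.150),(30,.1505),(26,.151),(22,.152),(18,.153),(15,.154)]: go(t,e)
```

```text
dist mm 1.8964873290991249 deg 1.9493909466947774 MOVE [0.0049, 0.0003, 0.0039, -0.0014, 0.065, 0.0]
dist mm 4.49723766440804 deg 4.949102764327299 MOVE [0.0131, 0.0003, 0.0073, -0.0014, 0.165, -0.0]
dist mm 7.094315891212434 deg 7.949032043800923 MOVE [0.0214, 0.0003, 0.0101, -0.0014, 0.265, -0.0001]
dist mm 10.59330657720678 deg 11.9489929336689 MOVE [0.0329, 0.0003, 0.0128, -0.0014, 0.3983, -0.0001]
dist mm 14.056103158089751 deg 15.948973393686886 MOVE [0.0445, 0.0003, 0.0145, -0.0014, 0.5316, -0.0002]
dist mm 17.20998002785923 deg 19.948961651655143 MOVE [0.0549, 0.0003, 0.0165, -0.0014, 0.665, -0.0002]
dist mm 20.28455415228811 deg 23.948953800160684 MOVE [0.0653, 0.0003, 0.0176, -0.0014, 0.7983, -0.0003]
dist mm 22.39616610742018 deg 26.948949422467862 MOVE [0.0724, 0.0003, 0.0183, -0.0014, 0.8983, -0.0003]
```

>>> {"method": "play_rows", "body": {"moves": [[0.0045,0.0003,0.0039,0,0.065,0,-1],[0.0128,0.0003,0.0073,0,0.165,0,-1],[0.021,0.0003,0.0101,0,0.265,0,-1],[0.0325,0.0003,0.0128,0,0.398,0,-1],[0.0445,0.0003,0.0145,0,0.532,0,-1],[0.0549,0.0003,0.0165,0,0.665,0,-1],[0.0653,0.0003,0.0176,0,0.798,0,-1],[0.0724,0.0003,0.0183,0,0.898,0,-1]]}}

```text
clock: 16.85
eef_pos: [0.6176, -0.2007, 0.1826]
tcp_rot: [0.054, 0.608, -0.07, 0.789]
force: [-0.6, -0.0, -0.3]
finger_gap: 0.299
```

Run:
```python
from h import *
st()
for t,e in [(11,.155),(8,.158),(4,.162),(0,.168),(0,.175),(0,.187),(0,.200)]: go(t,e)
```

```text
t 16.85 p [ 0.6176 -0.2007  0.1826] eul(yaw,tilt) [-0.1759 -0.2569 -0.    ] F [-0.6  -0.05 -0.27] T [ 0.02  0.23 -0.02] gap 27.8
dist mm 2.4001430141233495 deg 3.7224094829353076 MOVE [0.0071, -0.0001, 0.0037, -0.0016, 0.1241, 0.0004]
dist mm 3.207622355311251 deg 6.722261064473107 MOVE [0.0069, -0.0001, 0.0082, -0.0016, 0.2241, 0.0003]
dist mm 4.494141791462197 deg 10.722192282266207 MOVE [0.0067, -0.0001, 0.0134, -0.0016, 0.3574, 0.0003]
dist mm 5.812835398588493 deg 14.722160807427452 MOVE [0.0002, -0.0001, 0.0194, -0.0016, 0.4907, 0.0002]
dist mm 10.122066155719404 deg 14.722160807427452 MOVE [-0.0223, -0.0001, 0.0253, -0.0016, 0.4907, 0.0002]
dist mm 21.170058295018755 deg 14.722160807427452 MOVE [-0.061, -0.0001, 0.0355, -0.0016, 0.4907, 0.0002]
dist mm 33.87766385955555 deg 14.722160807427452 MOVE [-0.1029, -0.0001, 0.0465, -0.0016, 0.4907, 0.0002]
```

>>> {"method": "play_rows", "body": {"moves": [[0.0071,0,0.0037,0,0.124,0,-1],[0.0069,0,0.0082,0,0.224,0,-1],[0.0067,0,0.0134,0,0.357,0,-1],[0,0,0.0194,0,0.491,0,-1],[-0.0223,0,0.0253,0,0.491,0,-1],[-0.061,0,0.0355,0,0.491,0,-1],[-0.103,0,0.0465,0,0.491,0,-1],[-0.103,0,0.0465,0,0.491,0,-1]]}}

```text
clock: 17.52
eef_pos: [0.6246, -0.2024, 0.2212]
tcp_rot: [0.061, 0.702, -0.063, 0.707]
force: [-0.2, -0.1, 0.1]
finger_gap: 0.303
```

Run:
```python
from h import *
st();rel([.66,-.20,.225],Rdown(-.15))
```

```text
t 17.52 p [ 0.6246 -0.2024  0.2212] eul(yaw,tilt) [-0.176  -0.0074 -0.0015] F [-0.23 -0.09  0.12] T [ 0.06 -0.04 -0.  ] gap 28.1
dist mm 35.64031778612388 deg 1.551610578943818 MOVE [-0.0118, 0.0284, 0.1147, -0.0497, 0.0141, 0.0031]
```

Run:
```python
from h import *
st();rel([.64,-.06,.24],Rdown(-.13))
```

```text
t 17.52 p [ 0.6246 -0.2024  0.2212] eul(yaw,tilt) [-0.176  -0.0074 -0.0015] F [-0.23 -0.09  0.12] T [ 0.06 -0.04 -0.  ] gap 28.1
dist mm 144.4327397895401 deg 2.671205845559852 MOVE [-0.0636, 0.4761, -0.0322, -0.0879, 0.0141, 0.0033]
```

>>> {"method": "play_rows", "body": {"moves": [[-0.02,0.03,0,0,0,0,-1],[-0.04,0.1,0,0,0.01,0,-1],[-0.06,0.2,-0.01,-0.02,0.014,0,-1],[-0.063,0.3,-0.02,-0.04,0.014,0,-1],[-0.063,0.39,-0.03,-0.06,0.014,0.003,-1],[-0.063,0.45,-0.032,-0.08,0.014,0.003,-1],[-0.063,0.476,-0.032,-0.088,0.014,0.003,-1],[-0.063,0.476,-0.032,-0.088,0.014,0.003,-1]]}}

```text
clock: 18.18
eef_pos: [0.6401, -0.0579, 0.241]
tcp_rot: [0.045, 0.705, -0.045, 0.706]
force: [-0.3, -0.3, -0.7]
finger_gap: 0.301
```

```bash
python3 snap.py w13
python3 - <<'E'
from h import *
a=cv2.imread('pics/w13.png');cv2.imwrite('pics/w13z.png',cv2.resize(a[40:210,60:240],None,fx=3.4,fy=3.4,interpolation=3))
s=cv2.cvtColor(env.grab_frame('scene'),cv2.COLOR_RGB2BGR);cv2.imwrite('pics/s3.png',cv2.resize(s[170:290,170:290],None,fx=4.5,fy=4.5,interpolation=3))
rel([.555,.08,.225],Rdown(-.1))
E
```

```text
t 18.18 p [ 0.6401 -0.0579  0.241 ] eul(yaw,tilt) [-0.1274 -0.0021  0.0002] F [-0.27 -0.26 -0.73] T [ 0.03 -0.01 -0.06] gap 28.0
dist mm 164.89455830836496 deg 1.7176940823868474 MOVE [0.051, 0.4277, -0.3415, -0.0572, 0.0022, 0.0013]
```

View pics/w13z.png

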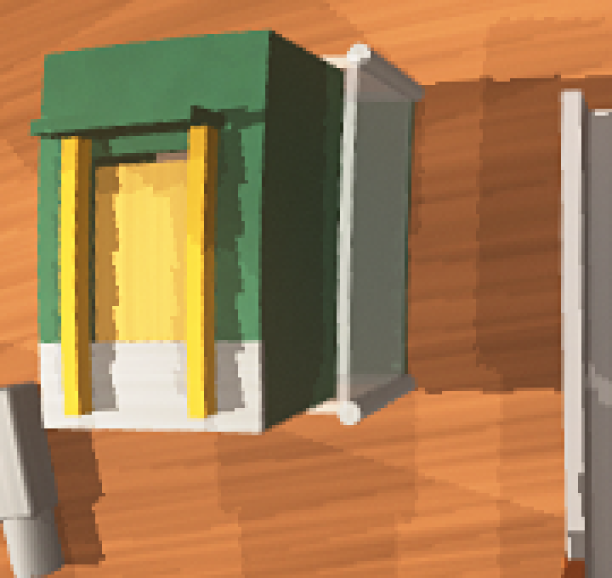

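View pics/s3.png

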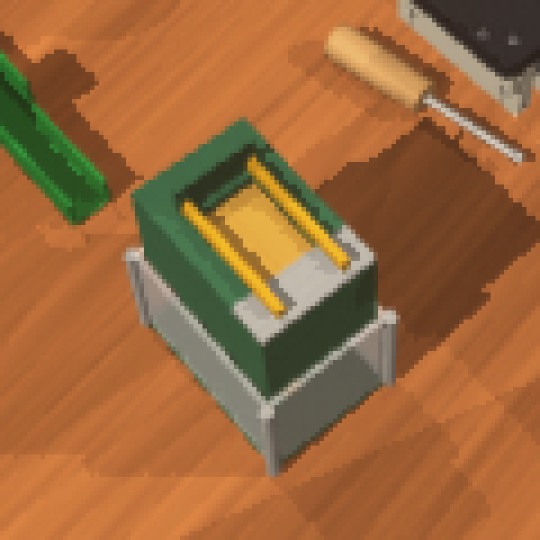

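The flap is closed, with no slug on the head, flap or bench. Now carry the chute to the mat.

>>> {"method": "play_rows", "body": {"moves": [[0,0.03,-0.02,0,0,0,-1],[0.01,0.1,-0.07,0,0,0,-1],[0.02,0.18,-0.14,-0.02,0.002,0,-1],[0.03,0.26,-0.21,-0.03,0.002,0,-1],[0.04,0.34,-0.27,-0.04,0.002,0,-1],[0.045,0.4,-0.315,-0.05,0.002,0,-1],[0.05,0.428,-0.34,-0.057,0.002,0,-1],[0.05,0.428,-0.34,-0.057,0.002,0,-1]]}}

```text
clock: 18.95
eef_pos: [0.5542, 0.0812, 0.2251]
tcp_rot: [0.035, 0.706, -0.035, 0.706]
force: [-0.7, -0.0, -0.5]
finger_gap: 0.299
```

Run:
```python
from h import *
st();rel([.514,.193,.11],Rdown(-.078))
```

```text
t 18.95 p [0.5542 0.0812 0.2251] eul(yaw,tilt) [-0.0988  0.0004 -0.0004] F [-0.74 -0.01 -0.53] T [ 0.02 -0.03  0.01] gap 27.8
dist mm 165.45885312846252 deg 1.1924282183644934 MOVE [0.3837, 0.3578, -0.1701, -0.0397, -0.0007, 0.0007]
```

>>> {"method": "play_rows", "body": {"moves": [[0.02,0.04,-0.02,0,0,0,-1],[0.06,0.12,-0.06,0,0,0,-1],[0.14,0.22,-0.1,-0.02,0,0,-1],[0.24,0.31,-0.14,-0.03,0,0,-1],[0.32,0.358,-0.17,-0.04,0,0,-1],[0.37,0.358,-0.17,-0.04,0,0,-1],[0.384,0.358,-0.17,-0.04,0,0,-1],[0.384,0.358,-0.17,-0.04,0,0,-1]]}}

```text
clock: 19.62
eef_pos: [0.5133, 0.1922, 0.1082]
tcp_rot: [0.027, 0.708, -0.028, 0.705]
force: [-0.5, 0.2, -0.9]
finger_gap: 0.301
```

```bash
python3 snap.py w14
python3 - <<'E'
from h import *
rel([.514,.193,.028],Rdown(-.078))
E
```

```text
t 19.62 p [0.5133 0.1922 0.1082] eul(yaw,tilt) [-0.0786  0.0031 -0.0018] F [-0.48  0.19 -0.92] T [-0.03  0.02  0.01] gap 28.0
dist mm 81.92122680588317 deg 0.09195835750635299 MOVE [0.2731, 0.0027, -0.0016, -0.0022, -0.0013, 0.0017]
```

View pics/w14.png

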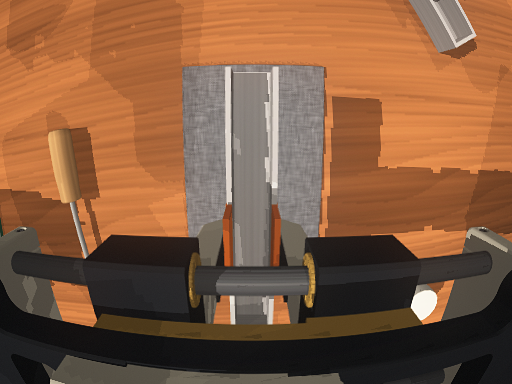

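The nose shows at the same pixel (v≈73) as just after the grasp, so the chute has not slipped in the grip, and it is empty. Lowering.

>>> {"method": "play_rows", "body": {"moves": [[0.03,0.001,0,0,-0.004,0,-1],[0.08,0.002,-0.001,0,-0.006,0,-1],[0.14,0.002,-0.001,0,-0.006,0,-1],[0.19,0.002,-0.001,0,-0.006,0,-1],[0.23,0.002,-0.001,0,-0.006,0,-1],[0.26,0.002,-0.001,0,-0.006,0,-1],[0.273,0.002,-0.001,0,-0.006,0,-1],[0.273,0.002,-0.001,0,-0.006,0,-1]]}}

```text
clock: 20.33
eef_pos: [0.514, 0.1924, 0.0274]
tcp_rot: [0.028, 0.706, -0.029, 0.707]
force: [0.0, 0.1, -1.5]
finger_gap: 0.302
```

Run:
```python
from h import *
st();rel([.514,.193,.0205],Rdown(-.078))
```

```text
t 20.33 p [0.514  0.1924 0.0274] eul(yaw,tilt) [-0.0797 -0.0016 -0.0012] F [ 0.05  0.13 -1.5 ] T [0.01 0.06 0.04] gap 28.1
dist mm 6.925788744268206 deg 0.15060432250201228 MOVE [0.023, 0.002, -0.0001, -0.0032, 0.0031, 0.0023]
```

>>> {"method": "play_rows", "body": {"moves": [[0.004,0,0,0,0.003,0,-1],[0.008,0,0,0,0.003,0,-1],[0.012,0,0,0,0.003,0.002,-1],[0.016,0,0,0,0.003,0.002,-1],[0.02,0,0,0,0.003,0.002,-1],[0.022,0,0,0,0.003,0.002,-1],[0.023,0,0,0,0.003,0.002,-1],[0.023,0,0,0,0.003,0.002,-1]]}}

```text
clock: 21.0
eef_pos: [0.5139, 0.1924, 0.0205]
tcp_rot: [0.028, 0.707, -0.028, 0.707]
force: [-0.0, 0.7, -2.0]
finger_gap: 0.297
```

Run:
```python
from h import *
st()
```

```text
t 21.0 p [0.5139 0.1924 0.0205] eul(yaw,tilt) [-0.0796  0.     -0.0002] F [-0.05  0.7  -2.  ] T [ 0.01 -0.03 -0.01] gap 27.6
```

Still hanging free (−2 N); lower slowly by another 1 mm.

>>> {"method": "play_rows", "body": {"moves": [[0.0005,0,0,0,0,0,-1],[0.001,0,0,0,0,0,-1],[0.0015,0,0,0,0,0,-1],[0.002,0,0,0,0,0,-1],[0.0025,0,0,0,0,0,-1],[0.003,0,0,0,0,0,-1],[0.003,0,0,0,0,0,-1],[0.003,0,0,0,0,0,-1]]}}

```text
clock: 21.67
eef_pos: [0.514, 0.1924, 0.0198]
tcp_rot: [0.028, 0.707, -0.028, 0.707]
force: [-1.4, -1.2, 2.4]
finger_gap: 0.298
```

Run:
```python
from h import *
st()
```

```text
t 21.67 p [0.514  0.1924 0.0198] eul(yaw,tilt) [-0.0796 -0.0001 -0.0002] F [-1.43 -1.22  2.37] T [-0.1   0.39  0.02] gap 27.7
```

It is resting on the mat. Release.

>>> {"method": "play_rows", "body": {"moves": [[0,0,0,0,0,0,-0.3],[0,0,0,0,0,0,-0.2],[0,0,0,0,0,0,-0.1],[0,0,0,0,0,0,0],[0,0,0,0,0,0,0.1],[0,0,0,0,0,0,0.2],[0,0,0,0,0,0,0.3],[0,0,0,0,0,0,0.4]], "force": 10}}

```text
clock: 22.33
eef_pos: [0.514, 0.1924, 0.0198]
tcp_rot: [0.028, 0.707, -0.028, 0.707]
force: [-0.2, 0.0, 0.4]
finger_gap: 0.675
```

Run:
```python
from h import *
st()
```

```text
t 22.33 p [0.514  0.1924 0.0198] eul(yaw,tilt) [-0.0796  0.     -0.0002] F [-0.21  0.02  0.43] T [ 0.01 -0.04 -0.03] gap 62.8
```

>>> {"method": "play_rows", "body": {"moves": [[-0.04,0,0,0,0,0,0.4],[-0.1,0,0,0,0,0,0.4],[-0.2,0,0,0,0,0,0.6],[-0.32,0,0,0,0,0,0.8],[-0.44,0,0,0,0,0,1],[-0.54,0,0,0,0,0,1],[-0.6,0,0,0,0,0,1],[-0.6,0,0,0,0,0,1]]}}

```text
clock: 23.0
eef_pos: [0.5169, 0.1933, 0.2069]
tcp_rot: [0.029, 0.703, -0.027, 0.71]
force: [0.2, -0.0, 1.1]
finger_gap: 0.995
```

Run:
```python
from h import *
st();rel([.60,.193,.24],Rdown(-.08))
```

```text
t 23.0 p [0.5169 0.1933 0.2069] eul(yaw,tilt) [-0.0795 -0.0093  0.0031] F [ 0.23 -0.01  1.13] T [ 0.06 -0.06  0.04] gap 92.6
dist mm 89.47593845852809 deg 0.5649805978999239 MOVE [-0.1076, 0.0213, 0.2773, 0.0011, 0.0178, -0.006]
```

>>> {"method": "play_rows", "body": {"moves": [[-0.1,0.02,0.277,0,0.018,0,1],[-0.1,0.02,0.277,0,0.018,0,1],[-0.1,0.02,0.277,0,0.018,0,1],[-0.1,0.02,0.277,0,0.018,0,1],[-0.1,0.02,0.277,0,0.018,0,1],[-0.1,0.02,0.277,0,0.018,0,1],[-0.1,0.02,0.277,0,0.018,0,1],[-0.1,0.02,0.277,0,0.018,0,1]]}}

```text
clock: 23.67
eef_pos: [0.5988, 0.1927, 0.2373]
tcp_rot: [0.029, 0.707, -0.027, 0.706]
force: [-0.2, 0.4, 1.4]
finger_gap: 1.003
```

```bash
python3 snap.py w15
python3 - <<'E'
from h import *
for n in ['top','scene']:
    cv2.imwrite(f'pics/{n}9.png',cv2.cvtColor(env.grab_frame(n),cv2.COLOR_RGB2BGR))
a=cv2.imread('pics/w15.png');cv2.imwrite('pics/w15z.png',cv2.resize(a[0:280,150:350],None,fx=2.1,fy=2.1,interpolation=3))
E
```

```text
t 23.67 p [0.5988 0.1927 0.2373] eul(yaw,tilt) [-0.079   0.0011  0.0029] F [-0.25  0.36  1.37] T [ 0.01 -0.07 -0.01] gap 93.2
```

View pics/w15z.png

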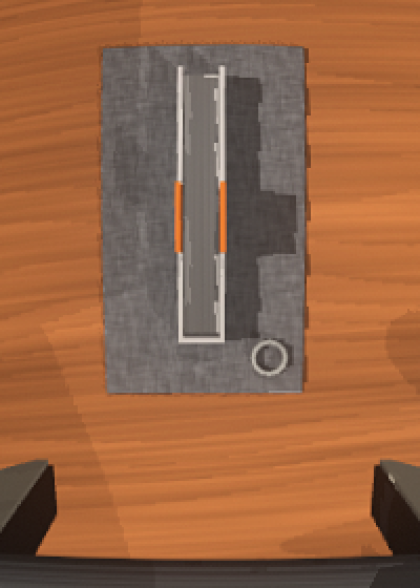

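View pics/top9.png

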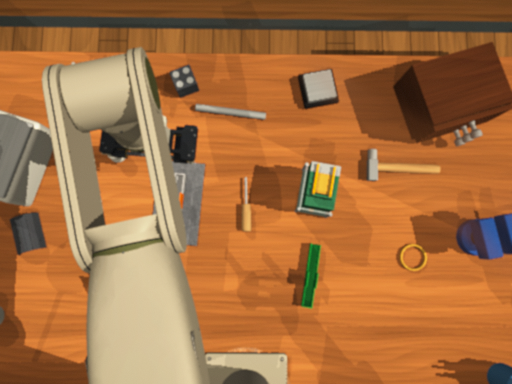

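View pics/scene9.png

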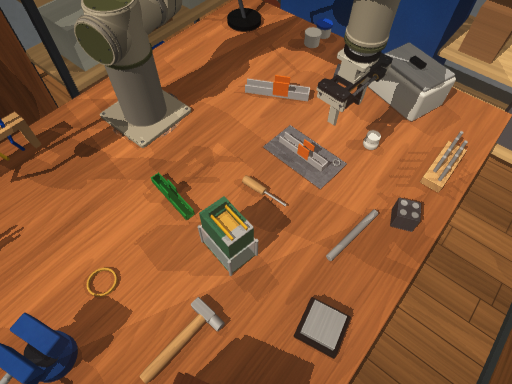

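Run:
```python
from h import *
a=cv2.imread('pics/top0.png').astype(int);b=cv2.imread('pics/top9.png').astype(int)
d=(abs(a-b).max(2)>60);print(d[100:330,215:].sum())
print(env.finish_job())
```

```text
0
the job is handed in; nothing more can be done
None
```

I tipped the chute out on the feeder's sill, set it back empty on its mat, and handed the job in after about 24 s of the 72 s. I could not see the slugs inside the box, because its walls look frosted to the cameras.

**Tipping:** I gripped the chute by its ears and felt the sill edge at about 148 mm. With the nose about 42 mm past the edge, I tipped it in steps to 42°. While the slugs slid, the readings between steps put the lean at about 3.5–8 N; I eased it once when it reached about 8 N.

**Last checks:**
- **Slugs:** the chute was empty at 32° and 42°. After tipping back the flap was closed, with no slug on the flap, the head or the bench. That they are in the box is inferred from this.
- **Chute:** it lies empty and flat near the middle of the mat, and it had not slipped in the grip.
- **Other things on the bench:** comparing the top pictures from the start and the end showed no change around the feeder, graver, hammer, rod and bangle. The ring and the jar look undisturbed.
- **Force reading:** with the chute hanging free, the vertical reading drifted by 1–2 N, and it ended at +1.4 N with nothing held. The lean figures are uncertain by about that much.

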